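# Prop up the folding recipe stand

### The job

Set up the folded bamboo recipe stand for the lesson: swing its board up and over until it leans past upright on its forward stop, flip up the steel stay behind it, then bring the board back and let it down gently, neither dropping it nor forcing the stay, so that it stands propped with the end of the stay home in the middle one of the three notches on the board's back. Leave the stand standing on its own and do not disturb the other things on the worktop.

Things in the scene. Friction and masses are not known exactly. Their poses are not given: they have to be found in the camera images.
- stand: Folding recipe stand of pale bamboo, its frame fixed to the worktop. Origin: on the worktop, mid-frame; x from the hinge side (nearest the robot) to the back, y along the hinge, z up. Front rail 22 mm high, x -95 to -50 mm; side rails 26 mm high, 16 mm wide, at y = +-107 mm, ending at x = +100 mm; cross rail 14 mm high, x -31 to -9 mm; open elsewhere down to the worktop.
- board_hinge (a point): Middle of the board's hinge line, which runs along the stand's y axis: 60 mm in front of the stand's origin (x = -60 mm), 34 mm above the worktop. Axes as stand.
- stay_pivot (a point): Middle of the stay's pivot line, along the stand's y axis: at x = 0, 12 mm above the worktop. Axes as stand.
- board (a joint): Board angle, rad: 0 folded flat (board pointing to +x of the stand), 1.57 upright, 1.75 on its forward stop, where it rests by its weight. Let go below upright it falls back. Plate 160 mm long from the hinge, 230 wide, 8 thick, 0.2 to 0.4 kg; a 28 mm page ledge at the hinge on the front face. Propped in the middle notch it comes to rest between 1.10 and 1.32, as the stay's length has it.
- middle_notch (a point): Middle of the middle notch, on the plate's back face (underneath when folded), 95 mm from the hinge. Four cross slats, 6 mm thick, 9 mm proud, 64 mm wide, leave three 14 mm gaps, the notches, centred 75, 95, 115 mm from the hinge. As the board sinks, the stay's end slides outwards (away from the hinge) up to the next slat, which carries the board; met on a crest, it slips into the next gap outwards.
- stay (a joint): Stay angle, rad: 0 lying in the frame under the board, pointing to +x of the stand; 1.57 upright; at most 2.3, leaning to the board. The pivot is a little stiff: near upright (1.3 to 1.9) it stays where it is left, lower it sinks back; half a newton at its end moves it. In the middle notch it stands at 1.65 to 1.81 (nearest the hinge 1.96 to 2.13, farthest 1.31 to 1.49). Left at 1.85, it meets the middle notch.
- stay_grip (a point): Place to hold the stay: on its steel sleeve, 75 mm from the pivot. The sleeve is 16 mm wide (along y), 9 mm thick and 88 mm long; pinched across its width it turns between the pads. Out of it comes a rod with a round end 8 mm thick and 14 mm wide, clamped by a screw. The middle of that end lies 106 to 118 mm from the pivot: it differs every time and is not reported. x points along the stay.
- tongue_grip (a point): Place to hold the board: on the tongue, 28 mm wide (along y), 9 mm thick, 42 mm long, that runs on past the plate's far edge; this point is 30 mm past that edge, 190 mm from the hinge. x along the board away from the hinge, y along the hinge, z out of the front face. Pinched across its width, the tongue turns between the pads. Once the stay carries the board, a push down here acts on the stay nearly fourfold.
- jar: Bystander: amber glass spice jar, 48 mm across, 95 mm high. Origin: centre of its underside.
- spoon: Bystander: wooden spoon, 270 mm long, lying flat beside the stand. Origin: its underside, at mid-length.
- turner: Bystander: black slotted turner, 310 mm long, lying flat behind the stand. Origin: its underside, at mid-length.
- tub: Bystander: closed plastic tub, 123 x 173 x 90 mm. Origin: centre of its underside.
- cup: Bystander: steel mug, 84 mm across, 75 mm high. Origin: centre of its underside.
- bowl: Bystander: upturned steel mixing bowl, 220 mm across, 95 mm high. Origin: centre of its underside.

How it is judged:
By the outcome, as a careful person would: the job done as asked, in the order asked, and still so for the second after the job is handed in, with the robot touching nothing.
It also fails if it takes over 67 s, if anything falls off the work surface, if the arm or the gripper's body presses on something with over 40 N, if the wrist force passes 120 N, or if a joint passes its speed limit or range.

### The arm

A 6-joint arm with a two-finger parallel gripper is mounted at the origin on the work surface. World frame = base frame: x ahead of the robot, y to its left, z up, the work surface at z = 0. Lengths are in mm, angles in rad, forces in N, time in s.
With the tool pointing down it reaches from about 400 to 925 mm from the base axis. Payload 12.5 kg.
Tool frame: the origin (TCP) lies on the centre line of the jaws, within the pads' length; the fingertips stand 25 mm ahead of it and the grasp point (between the pads) lies 6 mm ahead of it (env.tip_extent is the distance from the TCP to the fingertips, in mm); x points along the fingers, z is the direction in which the jaws open and shut, and the axes are right-handed (so a half turn about x gives the same grasp; the last joint's range is limited). The gripper opens to 95 mm and grips with 3 to 60 N. Pads are 20 mm wide; open, the fingers measure 119 mm over their backs; the gripper's body (75 mm by 180 mm) begins 59 mm behind the grasp point.
Start: joints at [-1.357, 0.491, 1.559, -0, 1.092, -0.106], TCP at [196.508, -593.32, 239.661] pointing down, gripper open.
Joint ranges: [-3.1, 3.1], [-0.84, 2.19], [0.05, 2.79], [-1.13, 4.28], [0.06, 2.93], [-2.69, 2.69]. Speed limits (rad/s): [2.22, 2.22, 2.79, 3.14, 3.14, 3.14].

### API

Orientations are given as [roll, pitch, yaw] about the fixed x, y, z axes, in that order (R = Rz(yaw) Ry(pitch) Rx(roll)).
In Python, from cell import env gives the robot as it stands.
- The arm moves only by the tool step_arm, never from a script. Its argument "rows" is a list of rows, each a list of 6 numbers: the shift along the tool's x, y, z in mm, then the turn, a rotation vector about the tool's x, y, z in rad. In form: [[x, y, z, wx, wy, wz], ...]. A call has 1 to 8 rows; each row shifts and turns the pose as measured when the row begins, along the tool's axes as they then stand; what a row does not reach is not made up. A row lasts 1/8 s, in which the tool goes at most 62.5 mm and 10.7 degrees, less where a joint would pass 70% of its speed; a pose out of reach is approached as far as the arm can. A call is refused whole if a number of a shift passes 62.5 or a number of a turn 0.188, either way. A call with a gripper value outside its range is refused whole. "grip" is the finger opening in mm, from 0 to 95.1, set as the call begins (left out, the last holds). The fingers move at their own pace and stop on an object; the grip force is fixed at half the most. Time passes only in rows, so rows that do not move let the fingers close. It gives the time, the measured TCP pose, the force and the opening at its end, in the units of the state.
- env.state(): the state, without advancing time (a new reading comes with each control period).
- env.read_camera(name): name is "side" or "top"; returns the picture (420x560x3 uint8, red, green, blue); there is no depth.
- env.get_calibration(name): a dict with "fx", "fy", "cx", "cy" (pixels), "pose" (4x4, takes a point from camera to world coordinates). Camera axes: x right, y down, z forward; pixel columns grow to the right and rows downward; lengths in mm; the calibration is good to about 2 mm. A picture is of the moment at which its call begins. get_calibration takes no time and is no camera call.
- env.job_done(): hands the job in, once; it reports no verdict.
The state is a dict: "t": time; "joints": joint angles; "qvel": joint speeds; "tau": joint torques, N m; "eef_pos": TCP position; "tcp_rot": TCP orientation; "ft_force": force on the tool from outside, world axes, zero at the start; "moment": the same for the moment, N m; "opening": opening from 0.0 (shut) to 1.0 (fully open).
Only numpy, scipy, OpenCV 4.12 (cv2) and the standard library are available. Lean on these libraries where they do the work, as an engineer would, in place of code of your own. Each camera call takes 0.05 s, during which the arm holds its last target.

## Working session

There is one attempt and no reset: what is moved stays moved. The work goes in short steps, Python scripts to look and compute and a tool call to move; the robot and the scene stay as the last step left them, time stands still between calls to the robot, and variables do not carry over. Pictures are saved under pics/ and viewed, and the job is handed in when it is done.

Besides the shell and the picture viewer there is one more tool, called by a JSON object that holds its "name" and its "arguments", one argument or row to a line. step_arm: Moves the arm, as the interface text tells. Its arguments: {"type":"object","properties":{"rows":{"type":"array","items":{"type":"array","items":{"type":"number"}}},"grip":{"type":"number"}},"required":["rows"]}

```bash
mkdir -p pics; ls
python3 - <<'E'
from cell import env
import cv2,numpy as np
print(env.state())
for n in("top","side"):
    im=env.read_camera(n); cv2.imwrite(f"pics/{n}0.png",im[:,:,::-1]); c=env.get_calibration(n)
    print(n,c["fx"],c["fy"],c["cx"],c["cy"]);print(np.round(c["pose"],3))
E
```

```text
pics
{'t': 0.0, 'joints': array([-1.35657057e+00,  4.91562400e-01,  1.55944667e+00,  4.68749418e-05,
        1.09170688e+00, -1.05599476e-01]), 'qvel': array([ 1.09558937e-04,  3.86708761e-04, -9.77104571e-05, -1.13867646e-05,
       -1.70445047e-03,  5.82605448e-04]), 'tau': array([ 2.28442397e-03, -6.12625051e+01, -2.58178639e+01,  6.93399156e-02,
        4.82590939e-02, -9.19180047e-05]), 'eef_pos': array([ 196.48603356, -593.08427205,  239.06092754]), 'tcp_rot': array([2.99900019, 1.56967226, 1.74800747]), 'ft_force': array([-0.58702957, -0.1160918 ,  0.0254411 ]), 'moment': array([ 0.04038764, -0.03294507,  0.0493727 ]), 'opening': 0.9965824198403382}
top 390.6249772751221 390.6249772751221 285.8350389113494 211.4218108945536
[[-1.90000e-02 -9.87000e-01  1.57000e-01  4.10486e+02]
 [-1.00000e+00  2.20000e-02  1.40000e-02  1.08608e+02]
 [-1.70000e-02 -1.57000e-01 -9.88000e-01  1.11443e+03]
 [ 0.00000e+00  0.00000e+00  0.00000e+00  1.00000e+00]]
side 384.90851632972004 384.90851632972004 276.0009180681026 209.84708929792978
[[-9.96000e-01 -7.20000e-02  6.00000e-02  5.13385e+02]
 [-9.30000e-02  6.81000e-01 -7.27000e-01  9.65177e+02]
 [ 1.10000e-02 -7.29000e-01 -6.84000e-01  8.87213e+02]
 [ 0.00000e+00  0.00000e+00  0.00000e+00  1.00000e+00]]
```

View pics/top0.png

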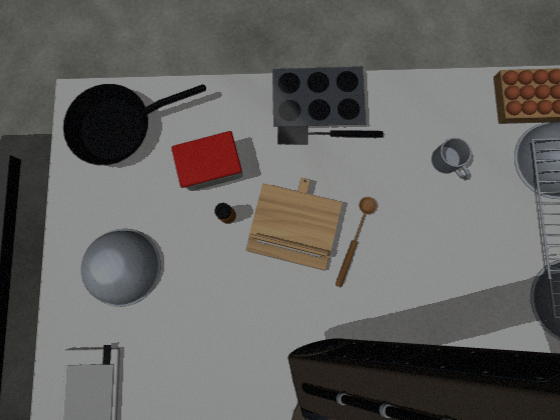

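View pics/side0.png

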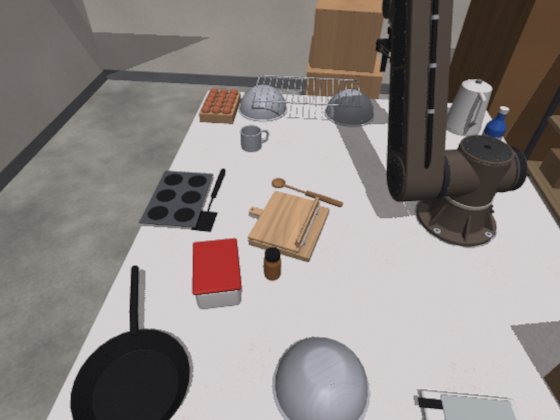

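The top view shows the stand at about (247-343, 180-270). The tongue is at (305,185), pointing away from the robot, with the jar to its left and the spoon to its right. Next I'll zoom in and measure it.

Run:
```python
import cv2
a=cv2.imread("pics/top0.png")[165:285,230:390]; cv2.imwrite("pics/top0z.png",cv2.resize(a,None,fx=5,fy=5,interpolation=cv2.INTER_CUBIC))
a=cv2.imread("pics/side0.png")[170:270,230:360]; cv2.imwrite("pics/side0z.png",cv2.resize(a,None,fx=6,fy=6,interpolation=cv2.INTER_CUBIC))
```

```text
(no output)
```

View pics/top0z.png

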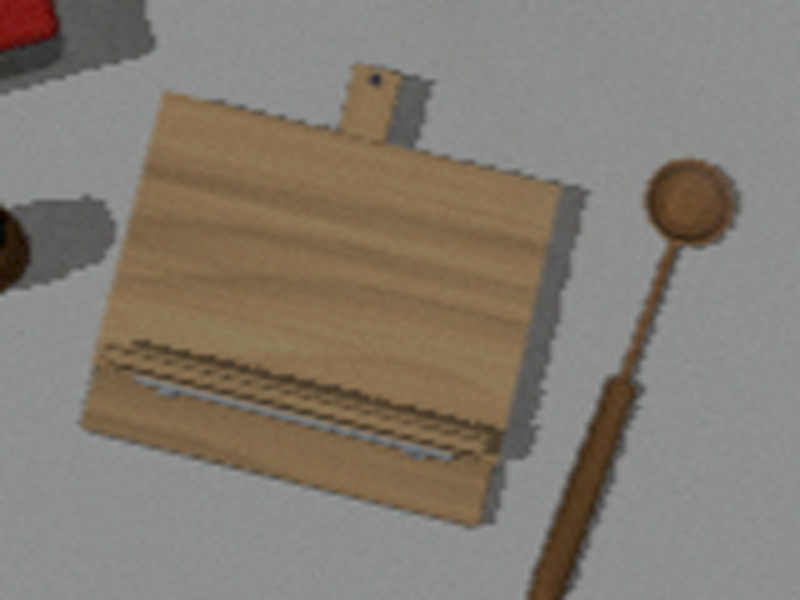

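View pics/side0z.png

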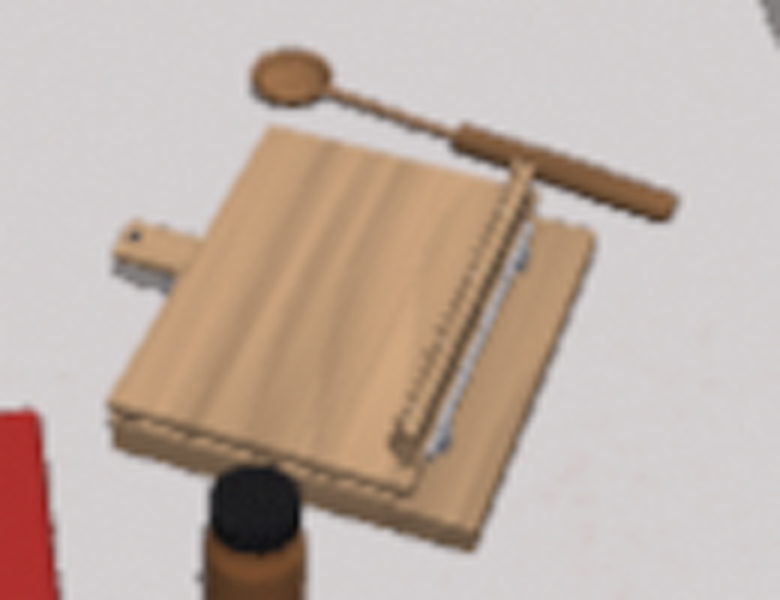

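The far plate corners are at zoom (163,93) and (560,185), the tongue end at (355,64)-(402,74), and the front rail's near corners at (82,430) and (478,525). I'll cast these onto their planes.

```bash
cat > h.py <<'E'
from cell import env
import cv2,numpy as np
def ray(n,u,v):
    c=env.get_calibration(n);P=np.array(c["pose"]);d=P[:3,:3]@[(u-c["cx"])/c["fx"],(v-c["cy"])/c["fy"],1];return P[:3,3],d
def onz(n,u,v,z):
    o,d=ray(n,u,v);return o+d*(z-o[2])/d[2]
def proj(n,p):
    c=env.get_calibration(n);P=np.array(c["pose"]);q=P[:3,:3].T@(np.array(p)-P[:3,3]);return np.array([c["fx"]*q[0]/q[2]+c["cx"],c["fy"]*q[1]/q[2]+c["cy"]])
E
python3 - <<'E'
from h import *
T=lambda x,y,z:onz("top",(x+.5)/5-.5+230,(y+.5)/5-.5+165,z)
S=lambda x,y,z:onz("side",(x+.5)/6-.5+230,(y+.5)/6-.5+170,z)
ft=dict(pl=(163,93,38),pr=(560,185,38),tl=(355,64,38),tr=(402,74,38),tbl=(340,130,38),tbr=(388,141,38),fl=(82,430,22),fr=(478,525,22))
for k,v in ft.items():print(k,T(*v).round(1))
fs=dict(pl=(108,402,38),pr=(270,127,38),tl=(115,245,38),tr=(135,222,38),fl=(470,535,22),fr=(595,235,22))
for k,v in fs.items():print("s",k,S(*v).round(1))
E
```

```text
pl [663.7 188.9  38. ]
pr [605.8 -32.7  38. ]
tl [677.9  80.   38. ]
tr [671.5  53.6  38. ]
tbl [640.   89.4  38. ]
tbr [633.1  62.6  38. ]
fl [475.7 237.2  22. ]
fr [419.   18.3  22. ]
s pl [662.2 188.7  38. ]
s pr [602. -31.  38.]
s tl [675.3  75.   38. ]
s tr [667.2  55.9  38. ]
s fl [478.6 242.6  22. ]
s fr [417.   22.6  22. ]
```

```bash
cat >> h.py <<'E'
from scipy.spatial.transform import Rotation as Ro, Slerp
YAW=-0.254; ORG=np.array([538.,104,0])
ex=np.array([np.cos(YAW),np.sin(YAW),0]);ey=np.array([-np.sin(YAW),np.cos(YAW),0]);ez=np.array([0,0,1.])
B=np.stack([ex,ey,ez],1)
def w(p): return ORG+B@np.array(p,float)
def s(p): return B.T@(np.array(p)-ORG)
SG=1
def Rt(t):  # tool x points down, tilted so body leans to +x of the stand by t
    x=-np.sin(t)*ex-np.cos(t)*ez; z=SG*ey; return np.stack([x,np.cross(z,x),z],1)
def cur():
    st=env.state(); return st, np.array(st["eef_pos"]), Ro.from_euler("xyz",st["tcp_rot"]).as_matrix()
def grasp_to_tcp(ps,t,off=6): return w(ps)-off*Rt(t)[:,0]
def plan(wps,cap=8):
    """wps: list of (world tcp, tilt, nrows)"""
    st,p,R=cur(); rows=[]
    for q,t,n in wps:
        R2=Rt(t); sl=Slerp([0,1],Ro.from_matrix(np.stack([R,R2]))); p0=p;R0=R
        for i in range(1,n+1):
            pn=p0+(q-p0)*i/n; Rn=sl(i/n).as_matrix()
            rows.append(np.r_[R.T@(pn-p),Ro.from_matrix(R.T@Rn).as_rotvec()]); p,R=pn,Rn
    for r in rows: print([round(float(a),1) for a in r[:3]]+[round(float(a),3) for a in r[3:]])
def show():
    st,p,R=cur(); g=s(p+6*R[:,0]); x=B.T@R[:,0]
    print("t",round(st["t"],2),"grasp(stand)",g.round(1),"tilt",round(float(np.arctan2(-x[0],-x[2])),3),"yerr",round(float(x[1]),3),"z",(B.T@R[:,2]).round(3),"f",(B.T@st["ft_force"]).round(2),"open",round(st["opening"]*95.1,1),"q",np.round(st["joints"],2))
E
python3 - <<'E'
from h import *
show(); st,p,R=cur(); print(R.round(2))
plan([(grasp_to_tcp([130,0,150],0),0,16)])
E
```

```text
t 0.1 grasp(stand) [-155.4 -760.6  233.1] tilt 0.0 yerr 0.001 z [ 0.543 -0.84  -0.001] f [ 0.81 -1.09 -0.15] open 95.3 q [-1.36  0.49  1.56 -0.    1.09 -0.11]
[[-0.    0.95  0.31]
 [ 0.    0.31 -0.95]
 [-1.    0.   -0.  ]]
[5.2, 40.8, -30.2, -0.16, -0.0, -0.0]
[5.2, 45.1, -23.3, -0.16, -0.0, -0.0]
[5.2, 48.2, -15.8, -0.16, -0.0, -0.0]
[5.2, 50.2, -7.9, -0.16, -0.0, -0.0]
[5.2, 50.8, 0.2, -0.16, -0.0, -0.0]
[5.2, 50.1, 8.3, -0.16, -0.0, -0.0]
[5.2, 48.1, 16.2, -0.16, -0.0, -0.0]
[5.2, 44.9, 23.7, -0.16, -0.0, -0.0]
[5.2, 40.5, 30.6, -0.16, -0.0, -0.0]
[5.2, 35.1, 36.6, -0.16, -0.0, -0.0]
[5.2, 28.8, 41.8, -0.16, -0.0, -0.0]
[5.2, 21.8, 45.9, -0.16, -0.0, -0.0]
[5.2, 14.2, 48.8, -0.16, -0.0, -0.0]
[5.2, 6.2, 50.4, -0.16, -0.0, -0.0]
[5.2, -1.9, 50.7, -0.16, -0.0, -0.0]
[5.2, -10.0, 49.8, -0.16, -0.0, -0.0]
```

```bash
sed -i 's/^SG=1/SG=-1/' h.py
python3 - <<'E'
from h import *
plan([(grasp_to_tcp([130,0,150],0),0,16)])
E
```

```text
[5.2, 40.8, -30.2, 0.036, -0.0, 0.0]
[5.2, 39.7, -31.7, 0.036, -0.0, 0.0]
[5.2, 38.5, -33.1, 0.036, -0.0, 0.0]
[5.2, 37.3, -34.4, 0.036, -0.0, 0.0]
[5.2, 36.0, -35.8, 0.036, -0.0, 0.0]
[5.2, 34.7, -37.0, 0.036, -0.0, 0.0]
[5.2, 33.4, -38.2, 0.036, -0.0, 0.0]
[5.2, 32.0, -39.4, 0.036, -0.0, 0.0]
[5.2, 30.6, -40.5, 0.036, -0.0, 0.0]
[5.2, 29.1, -41.6, 0.036, -0.0, 0.0]
[5.2, 27.6, -42.6, 0.036, -0.0, 0.0]
[5.2, 26.0, -43.6, 0.036, -0.0, 0.0]
[5.2, 24.5, -44.5, 0.036, -0.0, 0.0]
[5.2, 22.8, -45.3, 0.036, -0.0, 0.0]
[5.2, 21.2, -46.1, 0.036, -0.0, 0.0]
[5.2, 19.5, -46.9, 0.036, -0.0, 0.0]
```

{"name": "step_arm", "arguments": {
  "rows": [
    [3,41,-30,0.036,0,0],
    [3,40,-32,0.036,0,0],
    [3,38,-33,0.036,0,0],
    [3,37,-34,0.036,0,0],
    [3,36,-36,0.036,0,0],
    [3,35,-37,0.036,0,0],
    [5,33,-38,0.036,0,0],
    [5,32,-39,0.036,0,0]
  ],
  "grip": 95
}}

```text
t: 1.1
eef_pos: [436.0, -255.0, 208.7]
tcp_rot: [-2.77, 1.567, 1.959]
ft_force: [1.2, -0.3, 0.5]
opening: 0.997
```

Run:
```python
from h import *
show();plan([(grasp_to_tcp([130,0,150],0),0,10)])
```

```text
t 1.1 grasp(stand) [  -8.5 -373.1  202.7] tilt 0.002 yerr 0.003 z [ 0.267 -0.964 -0.003] f [ 1.22 -0.03  0.48] open 94.8 q [-0.66  0.36  1.88  0.    0.9   0.89]
[5.3, 23.3, -32.2, 0.027, -0.0, 0.0]
[5.3, 22.4, -32.9, 0.027, -0.0, 0.0]
[5.3, 21.5, -33.5, 0.027, -0.0, 0.0]
[5.3, 20.6, -34.0, 0.027, -0.0, 0.0]
[5.3, 19.7, -34.6, 0.027, -0.0, 0.0]
[5.3, 18.8, -35.1, 0.027, -0.0, 0.0]
[5.3, 17.8, -35.6, 0.027, -0.0, 0.0]
[5.3, 16.8, -36.1, 0.027, -0.0, 0.0]
[5.3, 15.9, -36.5, 0.027, -0.0, 0.0]
[5.3, 14.9, -36.9, 0.027, -0.0, 0.0]
```

{"name": "step_arm", "arguments": {
  "rows": [
    [5,29,-41,0.034,0,0],
    [5,28,-42,0.034,0,0],
    [5,26,-43,0.034,0,0],
    [6,25,-44,0.034,0,0],
    [6,23,-45,0.034,0,0],
    [8,22,-45,0.034,0,0],
    [8,20,-46,0.034,0,0],
    [10,19,-46,0.034,0,0]
  ]
}}

```text
t: 2.1
eef_pos: [670.8, 88.4, 153.5]
tcp_rot: [-2.103, 1.566, 2.345]
ft_force: [0.8, -0.5, 0.8]
opening: 0.999
```

Run:
```python
from h import *
show();plan([(grasp_to_tcp([130,0,60],0),0,4),(grasp_to_tcp([130,0,34],0),0,4)])
```

```text
t 2.1 grasp(stand) [132.5  18.2 147.5] tilt 0.004 yerr 0.002 z [-0.01  -1.    -0.002] f [ 0.86 -0.3   0.84] open 95.0 q [0.03 0.65 1.51 0.   0.99 1.87]
[21.9, -0.5, 4.6, -0.003, -0.001, 0.001]
[21.9, -0.5, 4.6, -0.003, -0.001, 0.001]
[21.9, -0.6, 4.6, -0.003, -0.001, 0.001]
[21.9, -0.6, 4.6, -0.003, -0.001, 0.001]
[6.5, 0.0, -0.0, 0.0, 0.0, 0.0]
[6.5, 0.0, -0.0, 0.0, 0.0, 0.0]
[6.5, 0.0, -0.0, 0.0, 0.0, 0.0]
[6.5, 0.0, -0.0, 0.0, 0.0, 0.0]
```

{"name": "step_arm", "arguments": {
  "rows": [
    [5,0,9,-0.003,0,0],
    [15,0,9,0,0,0],
    [22,0,0,0,0,0],
    [22,0,0,0,0,0],
    [14,-1,0,0,0,0]
  ]
}}

```text
t: 2.72
eef_pos: [663.1, 69.2, 70.2]
tcp_rot: [-1.779, 1.564, 2.672]
ft_force: [0.9, 0.4, 0.1]
opening: 0.997
```

Run:
```python
from h import *
show();plan([(grasp_to_tcp([130,0,34],0),0,4)])
im=env.read_camera("top");a=im[150:230,260:360,::-1];cv2.imwrite("pics/t1.png",cv2.resize(a,None,fx=6,fy=6,interpolation=2))
```

```text
t 2.73 grasp(stand) [129.8  -2.3  64.2] tilt 0.006 yerr 0.001 z [-0.007 -1.    -0.001] f [0.8  0.64 0.1 ] open 94.8 q [0.   0.74 1.59 0.   0.82 1.83]
[7.5, 0.1, -0.6, -0.002, -0.0, 0.002]
[7.5, 0.1, -0.6, -0.002, -0.0, 0.002]
[7.5, 0.1, -0.6, -0.002, -0.0, 0.002]
[7.5, 0.1, -0.6, -0.002, -0.0, 0.002]
```

View pics/t1.png

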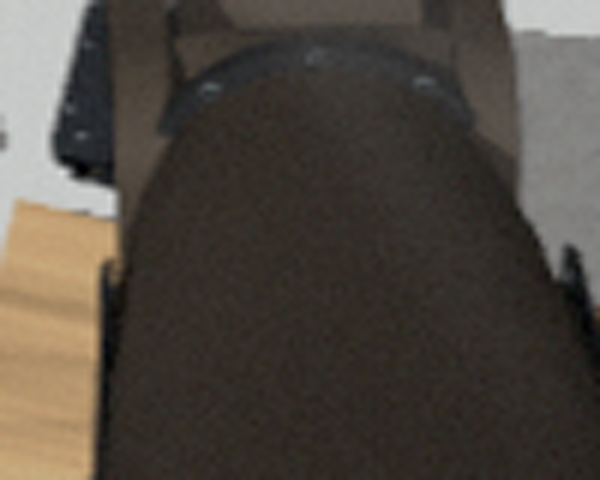

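The arm hides the tongue from the top camera, so I'll go by the measured position (tongue at stand y ≈ -1.5).

{"name": "step_arm", "arguments": {
  "rows": [
    [10,0,0,0,0,0],
    [10,0,-1,0,0,0],
    [8,0,0,0,0,0],
    [1,0,0,0,0,0]
  ],
  "grip": 40
}}

```text
t: 3.28
eef_pos: [662.6, 69.4, 38.6]
tcp_rot: [-1.715, 1.563, 2.735]
ft_force: [0.6, -0.3, -0.0]
opening: 0.637
```

Run:
```python
from h import *
show()
im=env.read_camera("side");a=im[150:270,200:360,::-1];cv2.imwrite("pics/s1.png",cv2.resize(a,None,fx=5,fy=5,interpolation=2))
```

```text
t 3.27 grasp(stand) [129.2  -2.2  32.6] tilt 0.007 yerr 0.001 z [-0.008 -1.    -0.001] f [ 0.69 -0.1  -0.03] open 60.6 q [0.   0.78 1.6  0.   0.77 1.83]
```

View pics/s1.png

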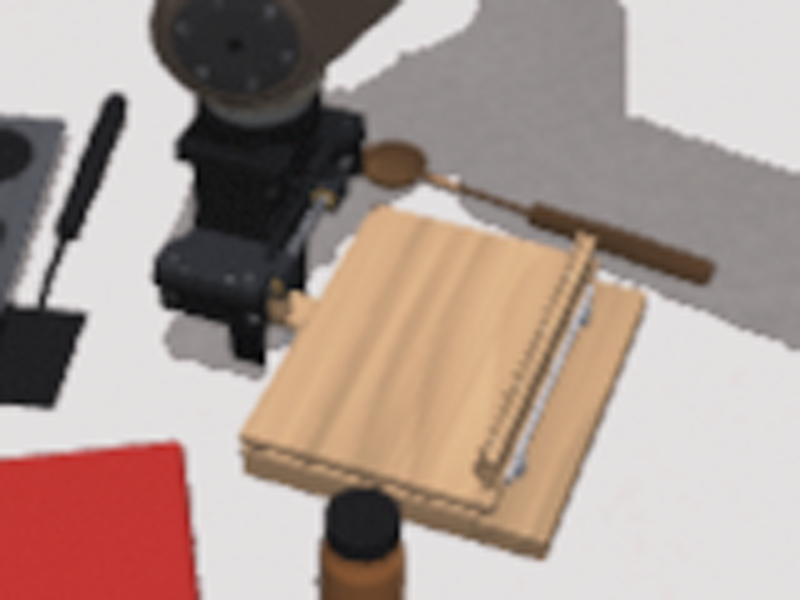

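The side view shows the fingers straddling the tongue, which is at about (290,310) in the crop. Closing now.

{"name": "step_arm", "arguments": {
  "rows": [
    [0,0,0,0,0,0],
    [0,0,0,0,0,0],
    [0,0,0,0,0,0],
    [0,0,0,0,0,0],
    [0,0,0,0,0,0]
  ],
  "grip": 20
}}

```text
t: 3.95
eef_pos: [662.9, 68.6, 39.7]
tcp_rot: [-1.623, 1.565, 2.827]
ft_force: [-0.2, 0.2, -0.5]
opening: 0.293
```

Run:
```python
from h import *
show()
```

```text
t 3.95 grasp(stand) [129.7  -2.8  33.7] tilt 0.006 yerr 0.0 z [-0.008 -1.    -0.   ] f [-0.2   0.13 -0.54] open 27.9 q [0.   0.78 1.6  0.   0.77 1.83]
```

Gripped at 27.9 mm, as expected. Now I'll swing the board along the arc.

```bash
cat >> h.py <<'E'
H=np.array([-60,0,34.])
def arc(ths,c=H,r=190,y=None,tilt=None,off=6):
    st,p,R=cur(); y=s(p)[1] if y is None else y
    tl=tilt if tilt is not None else [0]*len(ths)
    plan([(grasp_to_tcp([c[0]+r*np.cos(a),y,c[2]+r*np.sin(a)],t,off),t,1) for a,t in zip(ths,tl)])
E
python3 - <<'E'
from h import *
arc([.04,.10,.18,.28,.39,.50,.61,.72])
E
```

```text
[-7.9, 0.1, -0.0, -0.008, -0.0, 0.006]
[-11.4, -0.8, 0.0, 0.0, 0.0, 0.0]
[-15.0, -2.1, -0.0, -0.0, -0.0, 0.0]
[-18.5, -4.3, -0.0, 0.0, 0.0, 0.0]
[-19.7, -6.9, 0.0, 0.0, 0.0, 0.0]
[-18.9, -9.0, 0.0, 0.0, 0.0, 0.0]
[-17.8, -11.0, 0.0, 0.0, 0.0, 0.0]
[-16.4, -12.9, -0.0, 0.0, 0.0, 0.0]
```

{"name": "step_arm", "arguments": {
  "rows": [
    [-8,0,0,0,0,0],
    [-11,-1,0,0,0,0],
    [-15,-2,0,0,0,0],
    [-18,-4,0,0,0,0],
    [-19,-7,0,0,0,0]
  ]
}}

```text
t: 4.58
eef_pos: [647.6, 72.8, 114.4]
tcp_rot: [-1.527, 1.561, 2.924]
ft_force: [-2.8, 1.0, -4.0]
opening: 0.29
```

```bash
cat >> h.py <<'E'
def th(c=H,off=6):
    st,p,R=cur(); g=s(p+off*R[:,0])-c; print("theta",round(float(np.arctan2(g[2],g[0])),3),"r",round(float(np.hypot(g[0],g[2])),1))
E
python3 - <<'E'
from h import *
show();th();arc([.50,.61,.72,.83,.94,1.05,1.16,1.27])
E
```

```text
t 4.58 grasp(stand) [113.9  -2.7 108.4] tilt 0.01 yerr -0.0 z [-0.008 -1.     0.   ] f [-3.    0.21 -3.97] open 27.6 q [0.01 0.67 1.6  0.   0.88 1.84]
theta 0.404 r 189.1
[-16.6, -7.4, 0.1, -0.008, 0.0, 0.01]
[-17.8, -11.0, 0.0, -0.0, -0.0, -0.0]
[-16.4, -12.9, -0.0, 0.0, 0.0, 0.0]
[-14.9, -14.6, -0.0, 0.0, 0.0, 0.0]
[-13.2, -16.2, -0.0, 0.0, 0.0, 0.0]
[-11.4, -17.5, -0.0, 0.0, 0.0, 0.0]
[-9.4, -18.7, 0.0, 0.0, 0.0, 0.0]
[-7.3, -19.6, -0.0, 0.0, 0.0, 0.0]
```

Good: the radius is holding and the forces are small.

{"name": "step_arm", "arguments": {
  "rows": [
    [-17,-8,0,0,0,0.005],
    [-18,-11,0,0,0,0],
    [-16,-13,0,0,0,0],
    [-15,-15,0,0,0,0],
    [-13,-16,0,0,0,0],
    [-11,-17,0,0,0,0]
  ]
}}

```text
t: 5.32
eef_pos: [564.2, 95.4, 211.4]
tcp_rot: [-1.586, 1.564, 2.864]
ft_force: [-2.6, 4.2, -11.7]
opening: 0.295
```

Run:
```python
from h import *
show();th();arc([1.17,1.29,1.4,1.5,1.58,1.65,1.7])
```

```text
t 5.33 grasp(stand) [ 27.4  -1.7 205.4] tilt 0.007 yerr 0.0 z [-0.008 -1.    -0.   ] f [ -3.54   3.44 -11.74] open 28.0 q [0.05 0.45 1.72 0.   0.98 1.88]
theta 1.099 r 192.4
[-3.5, -13.4, 0.1, -0.008, -0.0, 0.007]
[-7.6, -21.5, 0.0, -0.0, -0.0, -0.0]
[-4.7, -20.4, 0.0, -0.0, 0.0, 0.0]
[-2.3, -18.9, -0.0, 0.0, -0.0, 0.0]
[-0.5, -15.2, 0.0, 0.0, 0.0, 0.0]
[0.6, -13.3, -0.0, 0.0, 0.0, 0.0]
[1.0, -9.4, -0.0, 0.0, 0.0, 0.0]
```

{"name": "step_arm", "arguments": {
  "rows": [
    [-3,-14,0,0,0,0],
    [-6,-19,0,0,0,0],
    [-4,-19,0,0,0,0],
    [-2,-17,0,0,0,0],
    [0,-13,0,0,0,0]
  ]
}}

```text
t: 5.95
eef_pos: [483.6, 117.4, 231.6]
tcp_rot: [1.922, 1.562, 0.09]
ft_force: [1.6, -0.5, 5.5]
opening: 0.293
```

Run:
```python
from h import *
show();th();arc([1.55,1.6,1.65,1.7,1.73])
```

```text
t 5.95 grasp(stand) [-56.   -0.7 225.6] tilt -0.008 yerr 0.003 z [-0.007 -1.    -0.003] f [ 1.7  -0.12  5.49] open 27.9 q [ 0.11  0.32  1.88 -0.    0.94  1.94]
theta 1.55 r 191.6
[1.6, -0.0, 0.0, -0.007, -0.003, -0.008]
[0.0, -9.5, -0.0, -0.0, 0.0, 0.0]
[0.5, -9.5, 0.0, -0.0, -0.0, -0.0]
[1.0, -9.4, -0.0, 0.0, -0.0, 0.0]
[0.8, -5.6, -0.0, 0.0, 0.0, 0.0]
```

{"name": "step_arm", "arguments": {
  "rows": [
    [0,-9,0,0,0,0],
    [0,-9,0,0,0,0],
    [1,-9,0,0,0,0],
    [1,-5,0,0,0,0],
    [0,0,0,0,0,0]
  ]
}}

```text
t: 6.58
eef_pos: [450.0, 126.5, 229.7]
tcp_rot: [1.897, 1.561, 0.066]
ft_force: [0.6, -0.1, 1.0]
opening: 0.29
```

Run:
```python
from h import *
show();th();arc([1.73,1.75])
im=env.read_camera("side");a=im[130:270,200:380,::-1];cv2.imwrite("pics/s2.png",cv2.resize(a,None,fx=4,fy=4,interpolation=2))
```

```text
t 6.58 grasp(stand) [-90.8  -0.4 223.7] tilt -0.009 yerr 0.003 z [-0.006 -1.    -0.003] f [0.66 0.02 0.98] open 27.6 q [ 0.13  0.28  1.95 -0.    0.91  1.96]
theta 1.732 r 192.2
[2.1, 0.7, 0.0, -0.006, -0.003, -0.009]
[0.6, -3.7, 0.0, 0.0, 0.0, 0.0]
```

View pics/s2.png

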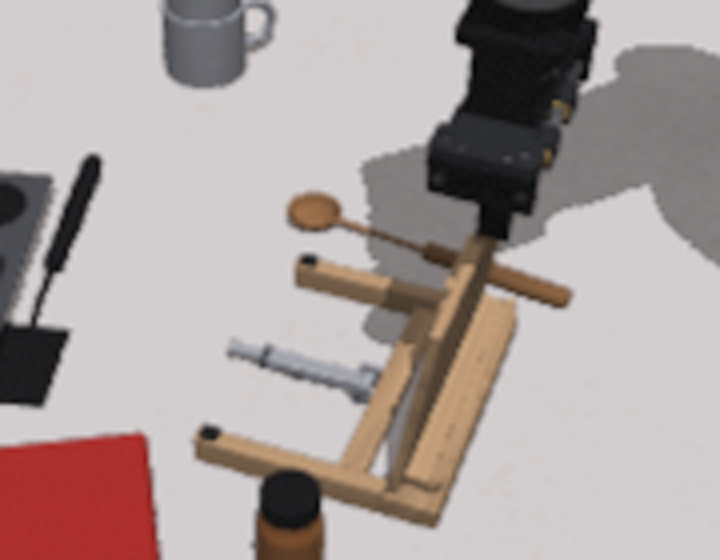

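The side view shows the board past upright and the stay lying in the frame, from the pivot at about (370,385) to its end at (232,347). I'll ease forward onto the stop.

{"name": "step_arm", "arguments": {
  "rows": [
    [0,-2,0,0,0,0],
    [0,-2,0,0,0,0],
    [0,0,0,0,0,0]
  ]
}}

```text
t: 7.0
eef_pos: [446.0, 127.5, 229.1]
tcp_rot: [1.913, 1.562, 0.081]
ft_force: [0.5, -0.1, 2.8]
opening: 0.289
```

Run:
```python
from h import *
show();th()
```

```text
t 7.0 grasp(stand) [-94.9  -0.3 223.1] tilt -0.008 yerr 0.003 z [-0.007 -1.    -0.003] f [ 0.48 -0.01  2.83] open 27.4 q [ 0.14  0.27  1.96 -0.    0.9   1.97]
theta 1.753 r 192.3
```

{"name": "step_arm", "arguments": {
  "rows": [
    [1,-2,0,0,0,0],
    [0,0,0,0,0,0]
  ]
}}

```text
t: 7.25
eef_pos: [444.3, 128.0, 228.8]
tcp_rot: [1.892, 1.561, 0.06]
ft_force: [1.2, 0.7, -1.4]
opening: 0.294
```

Run:
```python
from h import *
show();th()
```

```text
t 7.25 grasp(stand) [-96.6  -0.3 222.8] tilt -0.009 yerr 0.003 z [-0.007 -1.    -0.003] f [ 1.    1.01 -1.43] open 27.9 q [ 0.14  0.27  1.96 -0.    0.9   1.97]
theta 1.762 r 192.3
```

{"name": "step_arm", "arguments": {
  "rows": [
    [1,-2,0,0,0,0],
    [0,0,0,0,0,0]
  ]
}}

```text
t: 7.5
eef_pos: [442.7, 128.5, 228.4]
tcp_rot: [1.876, 1.56, 0.045]
ft_force: [1.6, -0.1, -0.7]
opening: 0.295
```

Run:
```python
from h import *
show();th()
```

```text
t 7.5 grasp(stand) [-98.4  -0.3 222.4] tilt -0.011 yerr 0.003 z [-0.007 -1.    -0.003] f [ 1.59  0.34 -0.75] open 28.0 q [ 0.14  0.27  1.96 -0.    0.9   1.97]
theta 1.772 r 192.3
```

{"name": "step_arm", "arguments": {
  "rows": [
    [0,0,0,0,0,0],
    [0,0,0,0,0,0],
    [0,0,0,0,0,0],
    [-8,0,0,0,0,0],
    [-25,0,0,0,0,0],
    [-30,0,0,0,0,0]
  ],
  "grip": 60
}}

```text
t: 8.25
eef_pos: [440.4, 128.3, 291.4]
tcp_rot: [1.779, 1.568, -0.053]
ft_force: [-0.6, 0.4, -0.8]
opening: 0.631
```

Run:
```python
from h import *
show()
for n in("side","top"):
    im=env.read_camera(n);a=im[130:270,200:380,::-1];cv2.imwrite(f"pics/{n}3.png",cv2.resize(a,None,fx=4,fy=4,interpolation=2))
plan([(grasp_to_tcp([60,0,230],0.15),0.15,4),(grasp_to_tcp([78,0,90],0.3),0.3,4)])
```

```text
t 8.25 grasp(stand) [-100.6   -1.   285.4] tilt -0.003 yerr 0.001 z [-0.007 -1.    -0.001] f [-0.7   0.27 -0.85] open 60.0 q [ 0.14  0.19  1.88 -0.    1.07  1.97]
[14.7, 40.0, -0.4, -0.002, -0.001, -0.04]
[13.1, 40.5, -0.3, -0.002, -0.001, -0.04]
[11.5, 41.0, -0.3, -0.002, -0.001, -0.04]
[9.8, 41.5, -0.2, -0.002, -0.001, -0.04]
[34.0, 9.9, 0.0, -0.0, 0.0, -0.037]
[33.6, 11.2, -0.0, 0.0, 0.0, -0.038]
[33.1, 12.4, 0.0, -0.0, -0.0, -0.038]
[32.6, 13.7, -0.0, 0.0, 0.0, -0.037]
```

View pics/side3.png

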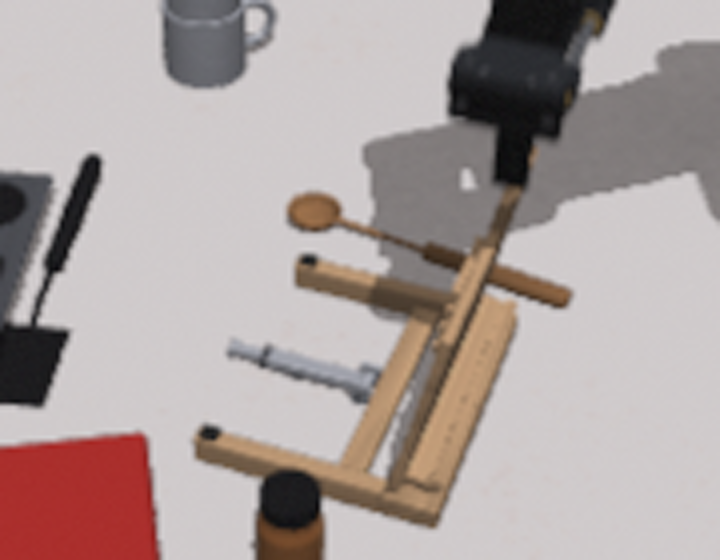

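View pics/top3.png

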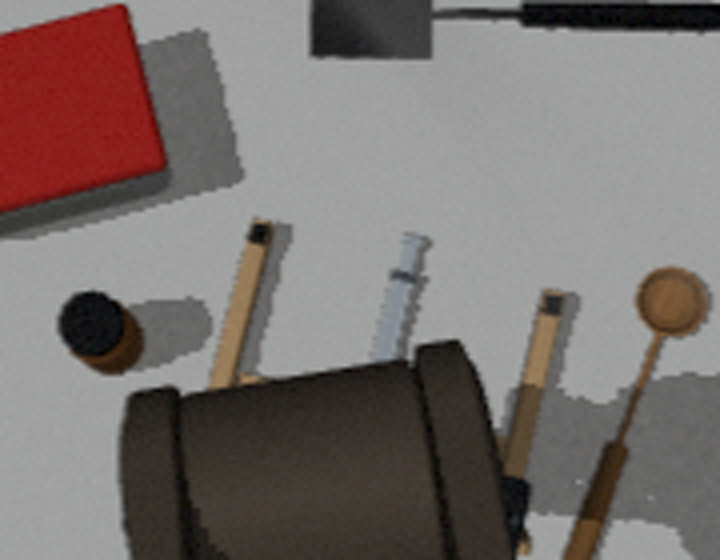

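The board stands on its stop by itself, and the stay end is at top-zoom (417,237) and side-zoom (231,347). I'll locate the stay.

Run:
```python
from h import *
Z=lambda n,x,y,z:s(onz(n,(x+.5)/4-.5+200,(y+.5)/4-.5+130,z)).round(1)
print("end top",Z("top",418,236,14),"collar",Z("top",404,274,16.5),"sleeve",Z("top",388,352,16.5))
print("railends y",Z("top",260,222,26),Z("top",555,292,26))
print("side end",Z("side",231,346,14),"collar",Z("side",265,354,16.5),"sleeve",Z("side",330,371,16.5))
print("side railends",Z("side",206,427,26),Z("side",304,256,26))
```

```text
end top [117.4  -4.5  14. ] collar [87.5 -1.1 16.5] sleeve [30.1 -2.8 16.5]
railends y [ 98.9 107.2  26. ] [  97.6 -108.    26. ]
side end [114.1  -1.6  14. ] collar [83.9 -0.3 16.5] sleeve [28.4 -0.4 16.5]
side railends [94.  98.6 26. ] [  92.1 -114.8   26. ]
```

{"name": "step_arm", "arguments": {
  "rows": [
    [0,40,0,0,0,0],
    [0,45,0,0,0,0],
    [15,45,0,0,0,0],
    [35,30,0,0,0,0],
    [45,8,0,0,0,0],
    [40,0,0,0,0,0],
    [20,0,0,0,0,0],
    [0,0,0,0,0,0]
  ]
}}

```text
t: 9.35
eef_pos: [609.2, 83.6, 132.6]
tcp_rot: [1.968, 1.563, 0.136]
ft_force: [-0.4, -0.2, -0.6]
opening: 0.63
```

Run:
```python
from h import *
show()
plan([(grasp_to_tcp([75,-1.5,30],0,16),0,4),(grasp_to_tcp([75,-1.5,12.5],0,16),0,3)])
```

```text
t 9.35 grasp(stand) [ 74.1  -1.9 126.6] tilt -0.007 yerr 0.003 z [-0.007 -1.    -0.003] f [-0.34 -0.25 -0.59] open 59.9 q [0.03 0.59 1.7  0.   0.84 1.86]
[21.7, 0.1, -0.0, -0.002, -0.001, -0.002]
[21.7, 0.1, -0.0, -0.002, -0.001, -0.002]
[21.7, 0.2, -0.1, -0.002, -0.001, -0.002]
[21.7, 0.2, -0.1, -0.002, -0.001, -0.002]
[5.8, -0.0, 0.0, -0.0, -0.0, -0.0]
[5.8, 0.0, -0.0, 0.0, 0.0, 0.0]
[5.8, 0.0, -0.0, 0.0, 0.0, 0.0]
```

{"name": "step_arm", "arguments": {
  "rows": [
    [20,0,0,0,0,-0.007],
    [25,0,0,0,0,0],
    [25,0,0,0,0,0],
    [14,0,0,0,0,0],
    [8,0,0,0,0,0],
    [0,0,0,0,0,0]
  ]
}}

```text
t: 10.1
eef_pos: [610.8, 84.0, 38.7]
tcp_rot: [2.466, 1.565, 0.635]
ft_force: [-0.5, -0.0, -0.5]
opening: 0.63
```

Run:
```python
from h import *
show()
plan([(grasp_to_tcp([75,-1.5,12.5],0,16),0,1)])
for n in("side",):
    im=env.read_camera(n);a=im[170:250,230:330,::-1];cv2.imwrite(f"pics/{n}4.png",cv2.resize(a,None,fx=7,fy=7,interpolation=2))
```

```text
t 10.1 grasp(stand) [75.5 -1.  32.7] tilt -0.004 yerr 0.004 z [-0.007 -1.    -0.004] f [-0.52 -0.16 -0.49] open 59.9 q [0.03 0.73 1.74 0.01 0.66 1.86]
[10.2, -0.5, 0.5, -0.007, -0.004, -0.004]
```

View pics/side4.png

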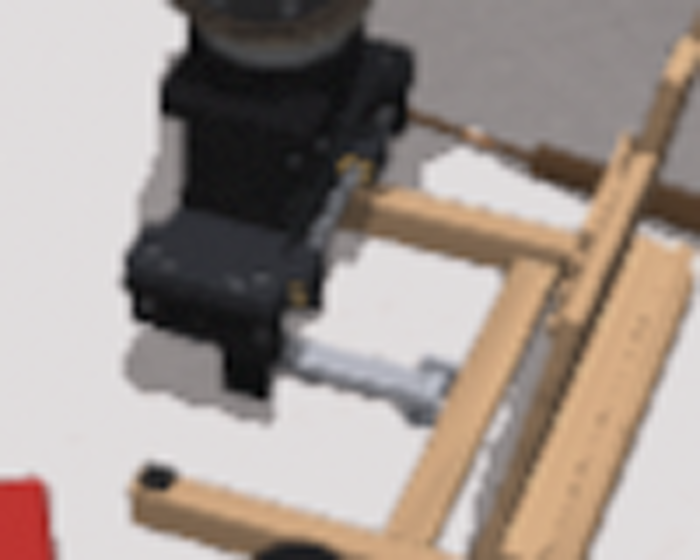

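The fingers straddle the stay, with the tips at z ≈ 14. I'll lower about 10 mm and close.

{"name": "step_arm", "arguments": {
  "rows": [
    [5,0,0.5,0,0,0],
    [4.5,0,0,0,0,0],
    [0,0,0,0,0,0],
    [0,0,0,0,0,0],
    [0,0,0,0,0,0],
    [0,0,0,0,0,0],
    [0,0,0,0,0,0],
    [0,0,0,0,0,0]
  ],
  "grip": 8
}}

```text
t: 11.15
eef_pos: [611.5, 82.7, 30.7]
tcp_rot: [2.171, 1.563, 0.339]
ft_force: [0.2, -1.7, -0.7]
opening: 0.167
```

Run:
```python
from h import *
show()
```

```text
t 11.15 grasp(stand) [76.5 -2.2 24.7] tilt -0.006 yerr 0.004 z [-0.007 -1.    -0.004] f [ 0.59 -1.6  -0.69] open 15.9 q [0.03 0.74 1.75 0.   0.65 1.85]
```

Gripped at 15.9 mm. Swinging the stay up, leaning the tool back as I go.

```bash
cat >> h.py <<'E'
PV=np.array([0,0,12.])
E
python3 - <<'E'
from h import *
th(PV,18.7)
a=[.06,.16,.28,.4,.52,.64,.76,.88]; arc(a,PV,76.5,tilt=[.25*x for x in a],off=18.7)
E
```

```text
theta 0.0 r 76.6
[-4.6, 0.2, -0.0, -0.007, -0.004, -0.021]
[-7.6, -0.5, -0.0, -0.0, -0.0, -0.025]
[-8.9, -1.8, -0.0, 0.0, -0.0, -0.03]
[-8.4, -3.1, 0.0, 0.0, 0.0, -0.03]
[-7.8, -4.3, -0.0, -0.0, 0.0, -0.03]
[-6.9, -5.4, -0.0, 0.0, -0.0, -0.03]
[-6.0, -6.4, 0.0, -0.0, -0.0, -0.03]
[-4.9, -7.2, 0.0, 0.0, 0.0, -0.03]
```

{"name": "step_arm", "arguments": {
  "rows": [
    [-5,0,0,0,0,-0.02],
    [-8,0,0,0,0,-0.025],
    [-9,-2,0,0,0,-0.03],
    [-8,-3,0,0,0,-0.03],
    [-8,-4,0,0,0,-0.03],
    [-7,-5,0,0,0,-0.03]
  ]
}}

```text
t: 11.9
eef_pos: [598.3, 86.2, 77.7]
tcp_rot: [-1.591, 1.396, 2.863]
ft_force: [-1.7, -1.6, -4.3]
opening: 0.165
```

Run:
```python
from h import *
show();th(PV,18.7)
a=np.arange(.74,1.6,.12); arc(a,PV,76.5,tilt=[.25*x for x in a],off=18.7)
```

```text
t 11.9 grasp(stand) [61.8 -2.1 71.8] tilt 0.174 yerr 0.004 z [-0.005 -1.    -0.003] f [-1.24 -2.02 -4.27] open 15.7 q [0.01 0.71 1.65 0.06 0.95 1.8 ]
theta 0.671 r 76.1
[-3.7, -3.6, -0.0, -0.004, -0.004, -0.011]
[-5.1, -7.1, -0.0, 0.0, 0.0, -0.03]
[-3.9, -7.8, 0.0, -0.0, -0.0, -0.03]
[-2.6, -8.2, -0.0, -0.0, 0.0, -0.03]
[-1.2, -8.5, 0.0, -0.0, -0.0, -0.03]
[0.1, -8.6, -0.0, 0.0, 0.0, -0.03]
[1.5, -8.5, 0.0, 0.0, 0.0, -0.03]
[2.8, -8.2, 0.0, -0.0, 0.0, -0.03]
```

{"name": "step_arm", "arguments": {
  "rows": [
    [-4,-4,0,0,0,-0.01],
    [-5,-7,0,0,0,-0.03],
    [-4,-8,0,0,0,-0.03],
    [-3,-8,0,0,0,-0.03],
    [-1,-8,0,0,0,-0.03],
    [0,-8,0,0,0,-0.03]
  ]
}}

```text
t: 12.65
eef_pos: [561.7, 96.1, 107.3]
tcp_rot: [-1.585, 1.235, 2.87]
ft_force: [2.1, -1.5, 1.5]
opening: 0.157
```

Run:
```python
from h import *
show();th(PV,18.7)
a=[1.42,1.52,1.62,1.72,1.8,1.85]; arc(a,PV,76.5,tilt=[.25*x for x in a],off=18.7)
```

```text
t 12.65 grasp(stand) [ 22.9  -1.6 101.7] tilt 0.336 yerr 0.006 z [-0.004 -1.    -0.005] f [ 2.4  -0.96  1.49] open 15.0 q [0.01 0.68 1.64 0.1  1.15 1.78]
theta 1.334 r 79.9
[4.3, -5.8, 0.0, -0.002, -0.006, -0.019]
[1.9, -6.9, 0.0, 0.0, -0.0, -0.025]
[2.8, -6.6, 0.0, -0.0, 0.0, -0.025]
[3.7, -6.2, -0.0, -0.0, 0.0, -0.025]
[3.6, -4.6, -0.0, 0.0, -0.0, -0.02]
[2.5, -2.7, 0.0, 0.0, 0.0, -0.013]
```

Run:
```python
from h import *
show()
for n in("side",):
    im=env.read_camera(n);a=im[150:250,230:360,::-1];cv2.imwrite(f"pics/{n}5.png",cv2.resize(a,None,fx=6,fy=6,interpolation=2))
```

```text
t 12.65 grasp(stand) [ 22.9  -1.6 101.7] tilt 0.336 yerr 0.006 z [-0.004 -1.    -0.005] f [ 2.4  -0.96  1.49] open 15.0 q [0.01 0.68 1.64 0.1  1.15 1.78]
```

View pics/side5.png

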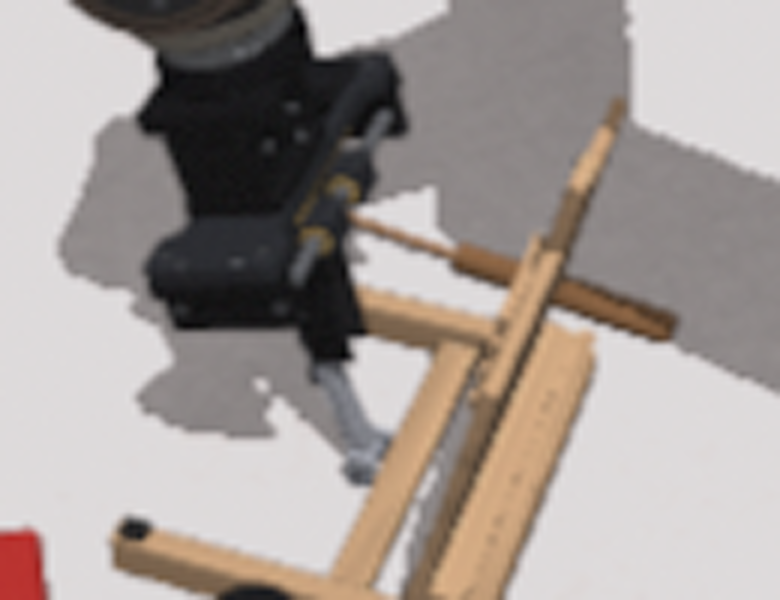

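The stay is held and rising. Continuing the arc with the radius eased back in.

{"name": "step_arm", "arguments": {
  "rows": [
    [4,-6,0,0,0,-0.02],
    [2,-7,0,0,0,-0.025],
    [3,-7,0,0,0,-0.025],
    [3,-6,0,0,0,-0.025],
    [0,0,0,0,0,0]
  ]
}}

```text
t: 13.32
eef_pos: [536.9, 103.2, 112.1]
tcp_rot: [-1.591, 1.147, 2.865]
ft_force: [-0.6, -1.5, -4.0]
opening: 0.135
```

Run:
```python
from h import *
show();th(PV,18.7)
a=[1.72,1.8,1.85]; arc(a,PV,76.5,tilt=[.25*x for x in a],off=18.7)
for n in("side","top"):
    im=env.read_camera(n);a=im[150:250,230:360,::-1];cv2.imwrite(f"pics/{n}6.png",cv2.resize(a,None,fx=6,fy=6,interpolation=2))
```

```text
t 13.32 grasp(stand) [ -3.3  -1.  106.6] tilt 0.424 yerr 0.009 z [-0.004 -1.    -0.008] f [-0.24 -1.58 -4.03] open 12.8 q [0.01 0.68 1.66 0.13 1.22 1.77]
theta 1.673 r 83.5
[7.9, 0.6, 0.1, -0.001, -0.009, -0.006]
[3.6, -4.6, -0.0, 0.0, -0.0, -0.02]
[2.5, -2.7, 0.0, 0.0, 0.0, -0.013]
```

View pics/side6.png

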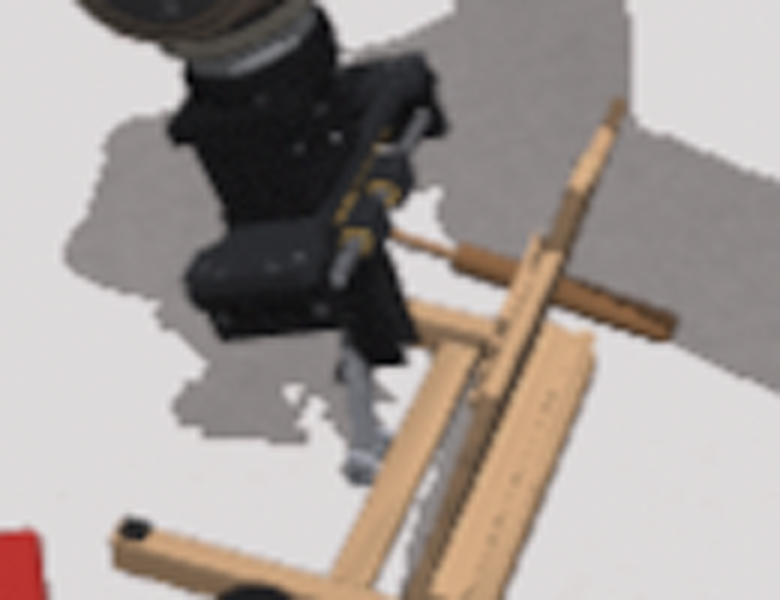

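View pics/top6.png

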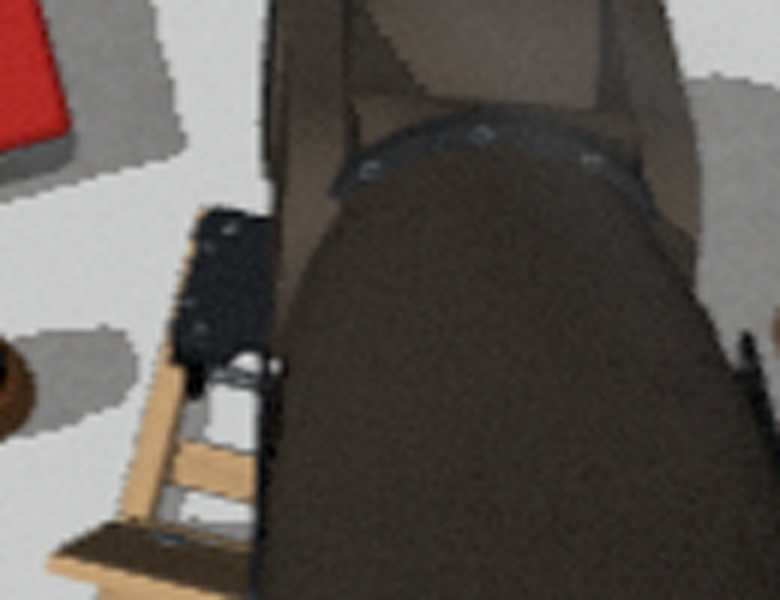

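The stay looks like it is lagging behind the pads. I'll check its angle against projected lines.

Run:
```python
from h import *
st,p,R=cur()
z=lambda q:((proj("side",q)-[230,150]+.5)*6-.5).round(0)
for a in (1.3,1.4,1.5,1.6,1.7):
  print(a,[z(w([r*np.cos(a),-1.5,12+r*np.sin(a)])) for r in (0,30,60,88)])
for yy in(-10,10): print("tip",z(p+25*R[:,0]+yy*R[:,1]+6.5*-R[:,2]), z(p+0*R[:,0]+yy*R[:,1]-6.5*R[:,2]))
print(s(p+25*R[:,0]+10*R[:,1]),s(p+25*R[:,0]-10*R[:,1]))
```

```text
1.3 [array([366., 455.]), array([354., 412.]), array([341., 368.]), array([328., 326.])]
1.4 [array([366., 455.]), array([359., 412.]), array([352., 369.]), array([344., 327.])]
1.5 [array([366., 455.]), array([364., 413.]), array([363., 371.]), array([361., 330.])]
1.6 [array([366., 455.]), array([370., 415.]), array([374., 373.]), array([377., 334.])]
1.7 [array([366., 455.]), array([375., 416.]), array([385., 377.]), array([394., 339.])]
tip [406. 361.] [388. 322.]
tip [371. 364.] [353. 326.]
[-1.88748684 -0.82671153 85.05210018] [-20.11902305  -0.81489883  93.27468786]
```

The sleeve appears to stand at about 1.42 rad, held only at the pad edge. I'll open, recentre the pads on it with deeper engagement, and re-grip.

{"name": "step_arm", "arguments": {
  "rows": [
    [0,0,0,0,0,0],
    [0,0,0,0,0,0],
    [0,0,0,0,0,0]
  ],
  "grip": 40
}}

```text
t: 13.8
eef_pos: [536.1, 103.6, 111.1]
tcp_rot: [-1.59, 1.144, 2.865]
ft_force: [0.5, -0.1, 0.7]
opening: 0.384
```

Run:
```python
from h import *
show()
im=env.read_camera("side");a=im[150:250,230:360,::-1];cv2.imwrite(f"pics/side7.png",cv2.resize(a,None,fx=6,fy=6,interpolation=2))
plan([(grasp_to_tcp([10.4,-1.5,81.2],.3,8),.3,4)])
```

```text
t 13.8 grasp(stand) [ -4.2  -0.8 105.7] tilt 0.427 yerr 0.009 z [-0.004 -1.    -0.008] f [0.5 0.  0.7] open 36.5 q [0.02 0.68 1.66 0.13 1.22 1.77]
[3.6, 5.6, 0.2, -0.0, -0.002, 0.032]
[3.7, 5.5, 0.2, -0.0, -0.002, 0.032]
[3.9, 5.4, 0.2, -0.0, -0.002, 0.032]
[4.1, 5.2, 0.2, -0.0, -0.002, 0.032]
```

View pics/side7.png

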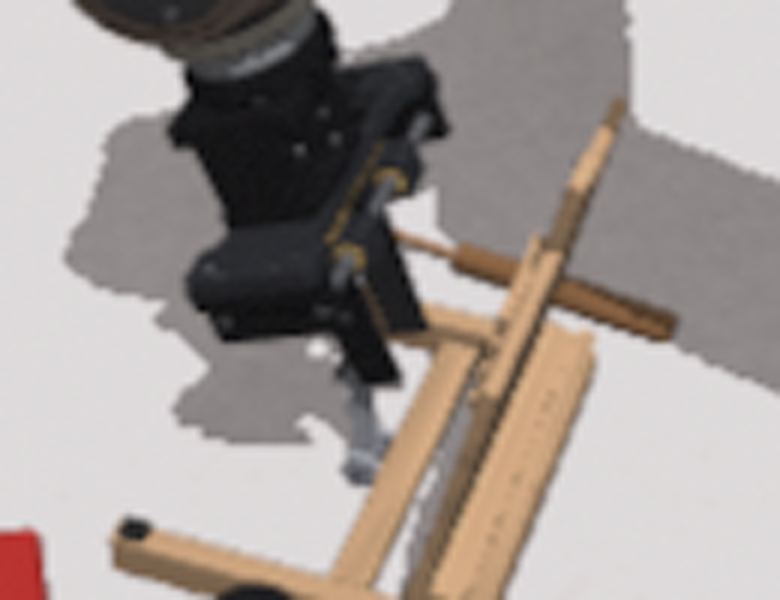

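{"name": "step_arm", "arguments": {
  "rows": [
    [4,5,0,0,0,0.032],
    [5,5,0,0,0,0.032],
    [6,5,0,0,0,0.032],
    [5,4,0,0,0,0.03],
    [0,0,0,0,0,0]
  ]
}}

```text
t: 14.48
eef_pos: [546.1, 101.3, 84.3]
tcp_rot: [-1.598, 1.272, 2.857]
ft_force: [-0.3, -0.1, 0.2]
opening: 0.425
```

Run:
```python
from h import *
show()
im=env.read_camera("side");a=im[150:250,230:360,::-1];cv2.imwrite(f"pics/side8.png",cv2.resize(a,None,fx=6,fy=6,interpolation=2))
plan([(grasp_to_tcp([8.4,-1.5,81.2],.3,8),.3,2)])
```

```text
t 14.47 grasp(stand) [ 6.7 -0.5 78.5] tilt 0.298 yerr 0.009 z [-0.004 -1.    -0.008] f [-0.31 -0.17  0.23] open 40.4 q [0.02 0.68 1.71 0.1  1.03 1.79]
[-2.4, 0.3, 0.5, -0.001, -0.005, -0.001]
[-2.4, 0.3, 0.5, -0.001, -0.005, -0.001]
```

View pics/side8.png

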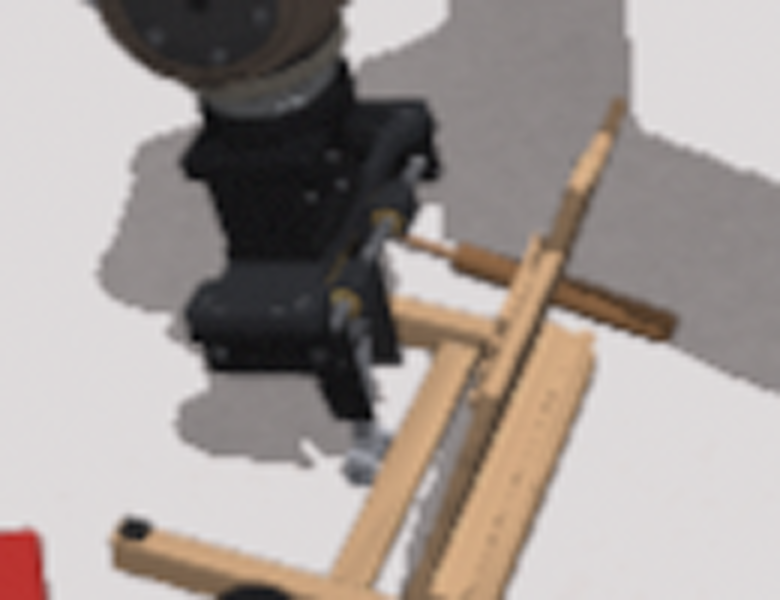

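The stay now runs up between the fingers. I'll back off 5 mm for palm clearance and close.

{"name": "step_arm", "arguments": {
  "rows": [
    [-5,0,0.5,0,0,0],
    [0,0,0,0,0,0],
    [0,0,0,0,0,0],
    [0,0,0,0,0,0],
    [0,0,0,0,0,0]
  ],
  "grip": 10
}}

```text
t: 15.15
eef_pos: [547.7, 99.8, 90.0]
tcp_rot: [-1.596, 1.272, 2.859]
ft_force: [-0.6, 0.4, 0.4]
opening: 0.166
```

Run:
```python
from h import *
show();th(PV,6)
im=env.read_camera("side");a=im[150:250,230:360,::-1];cv2.imwrite(f"pics/side9.png",cv2.resize(a,None,fx=6,fy=6,interpolation=2))
```

```text
t 15.15 grasp(stand) [ 8.7 -1.6 84.3] tilt 0.299 yerr 0.008 z [-0.004 -1.    -0.007] f [-0.66  0.25  0.42] open 15.8 q [0.02 0.68 1.71 0.1  1.05 1.79]
theta 1.451 r 72.8
```

View pics/side9.png

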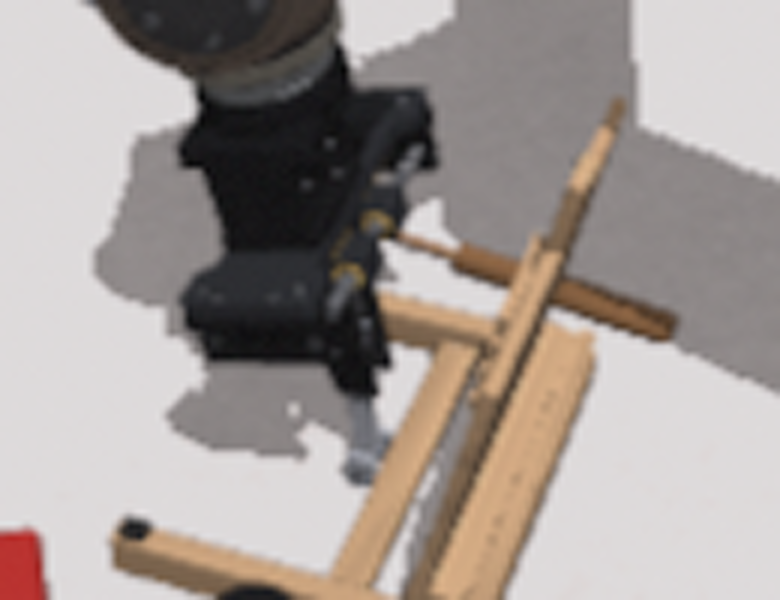

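Run:
```python
from h import *
a=[1.51,1.58,1.66,1.74,1.81,1.86]; arc(a,PV,72.8,tilt=[.3]*6,off=6)
```

```text
[0.9, -4.2, 0.0, -0.002, -0.008, -0.001]
[1.4, -4.9, -0.0, -0.0, 0.0, 0.0]
[2.0, -5.5, 0.0, 0.0, 0.0, -0.0]
[2.4, -5.3, -0.0, 0.0, 0.0, 0.0]
[2.5, -4.5, 0.0, 0.0, 0.0, 0.0]
[1.9, -3.1, 0.0, 0.0, 0.0, 0.0]
```

{"name": "step_arm", "arguments": {
  "rows": [
    [1,-4,0,0,0,0],
    [1.5,-5,0,0,0,0],
    [2,-5,0,0,0,0],
    [2.5,-5,0,0,0,0],
    [0,0,0,0,0,0]
  ]
}}

```text
t: 15.82
eef_pos: [531.3, 104.2, 90.4]
tcp_rot: [-1.601, 1.284, 2.854]
ft_force: [0.1, -2.2, -2.1]
opening: 0.167
```

Run:
```python
from h import *
show();th(PV,6)
a=[1.74,1.8,1.86]; arc(a,PV,72.8,tilt=[.3]*6,off=6)
```

```text
t 15.82 grasp(stand) [-8.2 -1.4 84.7] tilt 0.287 yerr 0.009 z [-0.004 -1.    -0.009] f [ 0.67 -2.08 -2.09] open 15.9 q [0.03 0.66 1.75 0.1  1.01 1.79]
theta 1.683 r 73.1
[2.0, -3.6, 0.0, -0.002, -0.009, -0.013]
[2.1, -3.8, 0.0, 0.0, -0.0, 0.0]
[2.3, -3.7, 0.0, 0.0, 0.0, -0.0]
```

{"name": "step_arm", "arguments": {
  "rows": [
    [2,-3.5,0,0,0,0],
    [2,-4,0,0,0,0],
    [2.5,-4,0,0,0,0],
    [0,0,0,0,0,0]
  ]
}}

```text
t: 16.32
eef_pos: [519.4, 107.5, 88.4]
tcp_rot: [-1.604, 1.287, 2.851]
ft_force: [1.1, -2.0, 0.1]
opening: 0.166
```

Run:
```python
from h import *
show();th(PV,6)
a=[1.86]; arc(a,PV,72.8,tilt=[.3]*6,off=6)
# contact model
for L in(106,109,112,115,118):
  for d in (0,4):
    out=[]
    for a in (1.78,1.82,1.85,1.88,1.92):
      e=np.array([L*np.cos(a),12+L*np.sin(a)]);v=e-[-60,34]
      # end centre is n below board mid line; u along board when floor contact (end radius 4 + d)
      D=np.hypot(*v); off=4+d; u=np.sqrt(D*D-off*off); thb=np.arctan2(v[1],v[0])+np.arcsin(off/D)
      # crest contact dist: slats 9 proud
      off2=13+d; u2=np.sqrt(D*D-off2**2)
      out.append((a,round(u2,1),round(u,1),round(float(thb),2)))
    print(L,d,out)
```

```text
t 16.32 grasp(stand) [-20.5  -1.2  82.6] tilt 0.284 yerr 0.01 z [-0.004 -1.    -0.009] f [ 1.58 -1.69  0.12] open 15.8 q [0.04 0.65 1.79 0.11 0.98 1.79]
theta 1.854 r 73.6
[0.9, 0.1, 0.0, -0.002, -0.01, -0.016]
106 0 [(1.78, np.float64(89.1), np.float64(90.0), 1.18), (1.82, np.float64(86.6), np.float64(87.4), 1.22), (1.85, np.float64(84.6), np.float64(85.5), 1.25), (1.88, np.float64(82.7), np.float64(83.6), 1.28), (1.92, np.float64(80.1), np.float64(81.1), 1.32)]
106 4 [(1.78, np.float64(88.5), np.float64(89.7), 1.22), (1.82, np.float64(85.9), np.float64(87.2), 1.27), (1.85, np.float64(83.9), np.float64(85.2), 1.3), (1.88, np.float64(82.0), np.float64(83.3), 1.33), (1.92, np.float64(79.3), np.float64(80.8), 1.37)]
109 0 [(1.78, np.float64(91.6), np.float64(92.4), 1.2), (1.82, np.float64(89.0), np.float64(89.9), 1.24), (1.85, np.float64(87.1), np.float64(87.9), 1.27), (1.88, np.float64(85.1), np.float64(86.0), 1.3), (1.92, np.float64(82.5), np.float64(83.5), 1.34)]
109 4 [(1.78, np.float64(90.9), np.float64(92.2), 1.24), (1.82, np.float64(88.3), np.float64(89.6), 1.28), (1.85, np.floa
[... 973 characters left out ...]
loat64(93.3), np.float64(94.5), 1.32), (1.85, np.float64(91.4), np.float64(92.6), 1.35), (1.88, np.float64(89.4), np.float64(90.7), 1.38), (1.92, np.float64(86.9), np.float64(88.1), 1.43)]
118 0 [(1.78, np.float64(99.1), np.float64(99.9), 1.25), (1.82, np.float64(96.5), np.float64(97.3), 1.29), (1.85, np.float64(94.6), np.float64(95.4), 1.32), (1.88, np.float64(92.7), np.float64(93.5), 1.35), (1.92, np.float64(90.1), np.float64(90.9), 1.4)]
118 4 [(1.78, np.float64(98.5), np.float64(99.6), 1.29), (1.82, np.float64(95.9), np.float64(97.1), 1.33), (1.85, np.float64(93.9), np.float64(95.1), 1.36), (1.88, np.float64(92.0), np.float64(93.2), 1.4), (1.92, np.float64(89.4), np.float64(90.7), 1.44)]
```

At the 1.85 target with low force; the contact model says it has margin on both sides. Release and back off along the tool.

{"name": "step_arm", "arguments": {
  "rows": [
    [0,0,0,0,0,0],
    [0,0,0,0,0,0],
    [0,0,0,0,0,0],
    [0,0,0,0,0,0],
    [-10,0,0,0,0,0],
    [-30,0,0,0,0,0],
    [-40,0,0,0,0,0],
    [-40,0,0,0,0,0]
  ],
  "grip": 60
}}

```text
t: 17.32
eef_pos: [550.9, 98.2, 205.5]
tcp_rot: [-1.599, 1.278, 2.856]
ft_force: [-0.3, 0.2, 1.3]
opening: 0.632
```

Run:
```python
from h import *
show()
for n in("side","top"):
    im=env.read_camera(n);a=im[150:270,230:360,::-1];cv2.imwrite(f"pics/{n}10.png",cv2.resize(a,None,fx=5,fy=5,interpolation=2))
plan([(grasp_to_tcp([60,0,300],0),0,4)])
z=lambda q:((proj("side",q)-[230,150]+.5)*5-.5).round(0)
for a in (1.7,1.8,1.9):
  print(a,[z(w([r*np.cos(a),-1.5,12+r*np.sin(a)])) for r in (0,60,88,112)])
```

```text
t 17.32 grasp(stand) [ 12.2  -2.3 199.8] tilt 0.293 yerr 0.009 z [-0.004 -1.    -0.008] f [-0.36  0.15  1.28] open 60.1 q [0.02 0.54 1.61 0.09 1.28 1.81]
[-26.6, 3.7, -0.8, -0.001, -0.003, 0.071]
[-26.3, 5.6, -0.7, -0.001, -0.003, 0.071]
[-25.8, 7.4, -0.6, -0.001, -0.003, 0.071]
[-25.2, 9.3, -0.6, -0.001, -0.003, 0.071]
1.7 [array([305., 379.]), array([321., 314.]), array([328., 282.]), array([335., 254.])]
1.8 [array([305., 379.]), array([330., 318.]), array([342., 288.]), array([352., 261.])]
1.9 [array([305., 379.]), array([338., 322.]), array([355., 294.]), array([369., 269.])]
```

View pics/side10.png

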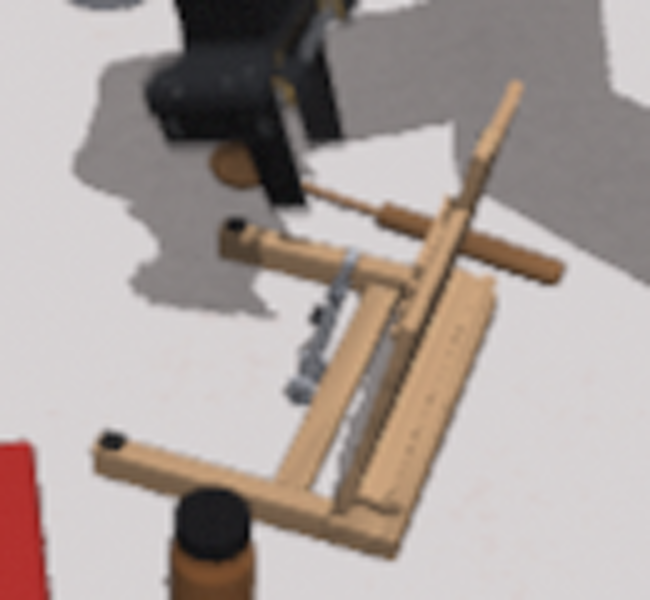

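View pics/top10.png

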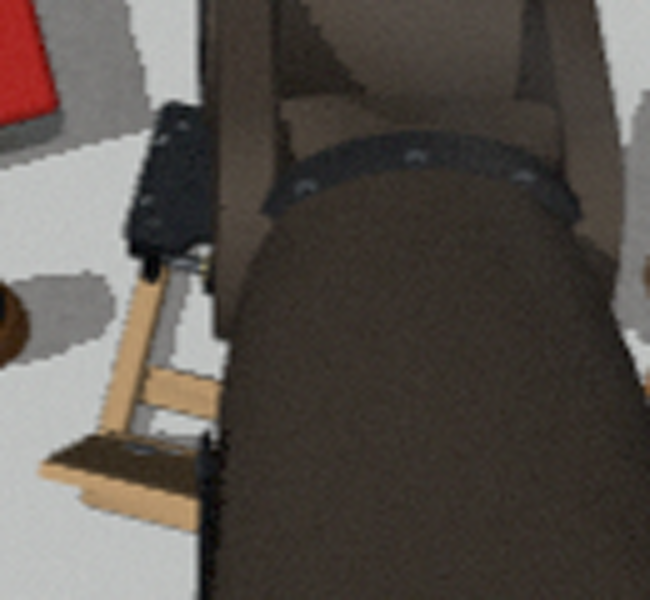

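The stay holds its lean, with its end at side-zoom (351,252) and base at about (302,385). I need a more exact angle and length, so I'll move the arm aside to clear both views.

{"name": "step_arm", "arguments": {
  "rows": [
    [-30,4,5,0,0,0.07],
    [-30,6,30,0,0,0.07],
    [-25,7,50,0,0,0.07],
    [-20,0,55,0,0,0.07],
    [0,0,58,0,0,0],
    [0,0,58,0,0,0],
    [0,0,50,0,0,0]
  ]
}}

```text
t: 18.3
eef_pos: [507.8, -213.8, 307.6]
tcp_rot: [2.757, 1.562, 0.933]
ft_force: [1.2, -0.0, 0.2]
opening: 0.635
```

Run:
```python
from h import *
show()
for n in("side","top"):
    im=env.read_camera(n);cv2.imwrite(f"pics/{n}11f.png",im[:,:,::-1])
    a=im[(170 if n=="side" else 165):250,260:350,::-1] if n=="side" else im[190:280,250:340,::-1];cv2.imwrite(f"pics/{n}11.png",cv2.resize(a,None,fx=7,fy=7,interpolation=2))
```

```text
t 18.3 grasp(stand) [  50.6 -315.2  301.6] tilt -0.003 yerr 0.008 z [ 0.001 -1.    -0.008] f [1.2  0.29 0.21] open 60.4 q [-0.52  0.32  1.65  0.01  1.17  1.3 ]
```

View pics/side11.png

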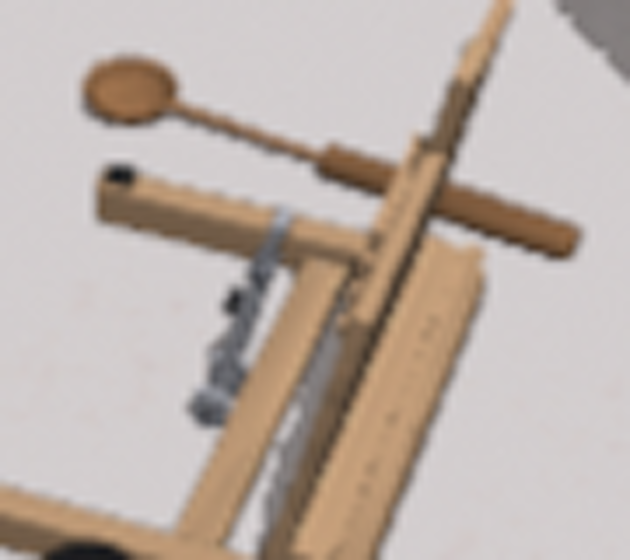

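View pics/top11.png

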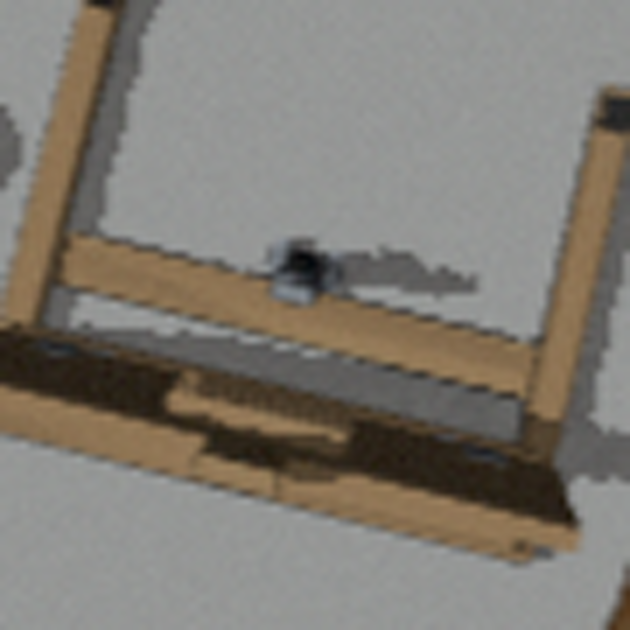

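Run:
```python
import cv2,numpy as np
a=cv2.imread("pics/top11f.png")[220:238,282:306];a=cv2.resize(a,None,fx=25,fy=25,interpolation=cv2.INTER_NEAREST)
b=cv2.imread("pics/side11f.png")[195:235,280:310];b=cv2.resize(b,None,fx=14,fy=14,interpolation=cv2.INTER_NEAREST)
cv2.imwrite("pics/t11n.png",a);cv2.imwrite("pics/s11n.png",b)
```

```text
(no output)
```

View pics/t11n.png

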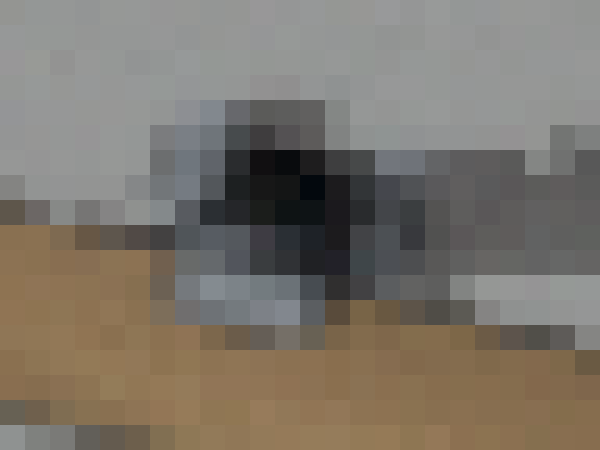

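View pics/s11n.png

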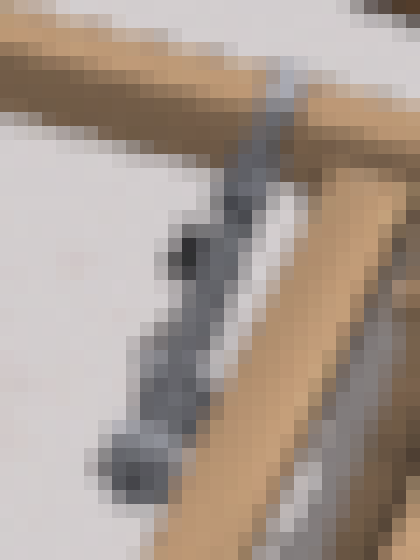

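Run:
```python
from h import *
def tri(a,b):
    o1,d1=ray("top",*a);o2,d2=ray("side",*b)
    A=np.stack([d1,-d2],1);k=np.linalg.lstsq(A,o2-o1,rcond=None)[0];p1=o1+k[0]*d1;p2=o2+k[1]*d2
    return s((p1+p2)/2),np.linalg.norm(p1-p2)
e,g=tri((291.6,231.8),(299.5,201.2));print("end",e.round(1),"gap",g.round(1))
v=e-PV;print("L",np.hypot(v[0],v[2]),"a",np.arctan2(v[2],v[0]))
# known refs: rail far ends & cross rail front edge, in top full image px
Z=lambda n,x,y,x0,y0,f,z:s(onz(n,(x+.5)/f-.5+x0,(y+.5)/f-.5+y0,z)).round(1)
print("crossrail back edge top view",Z("top",70,233,250,190,7,14),Z("top",540,343,250,190,7,14))
print("crossrail front edge",Z("top",60,283,250,190,7,14),Z("top",525,393,250,190,7,14))
print("right rail end",Z("top",615,90,250,190,7,26))
print("side: crossrail back edge",Z("side",180,520,260,170,7,14),Z("side",310,258,260,170,7,14))
print("side: rail end far",Z("side",100,180,260,170,7,26),Z("side",135,170,260,170,7,26))
```

```text
end [-23.5  -1.1 123.2] gap 0.2
L 113.61976503576324 a 1.7793194939263448
crossrail back edge top view [-8.4 96.3 14. ] [ -8.1 -98.8  14. ]
crossrail front edge [-29.2  95.2  14. ] [-29.1 -97.3  14. ]
right rail end [  97.5 -105.3   26. ]
side: crossrail back edge [-10.1  80.8  14. ] [-14.2 -99.6  14. ]
side: rail end far [  94.8 -104.6   26. ] [  81.3 -117.6   26. ]
```

Triangulated stay end: (-23.5, -1, 123), so L ≈ 113.6 and angle ≈ 1.78. That would meet the board about 95 mm from the hinge, inside the middle notch but only about 3 mm short of the outer slat. I'll nudge it to about 1.84 for margin.

Run:
```python
from h import *
plan([(grasp_to_tcp([20,-1.5,210],.3),.3,7)])
```

```text
[13.4, -4.3, -45.0, -0.0, -0.001, -0.043]
[13.5, -3.7, -45.0, -0.0, -0.001, -0.043]
[13.6, -3.1, -45.0, -0.0, -0.001, -0.043]
[13.7, -2.5, -45.0, -0.0, -0.001, -0.043]
[13.7, -1.9, -45.1, -0.0, -0.001, -0.043]
[13.8, -1.3, -45.1, -0.0, -0.001, -0.043]
[13.7, -0.7, -45.1, -0.0, -0.001, -0.043]
```

{"name": "step_arm", "arguments": {
  "rows": [
    [10,-4,-42,0,0,-0.043],
    [12,-4,-45,0,0,-0.043],
    [13,-3,-45,0,0,-0.043],
    [13,-2,-45,0,0,-0.043],
    [14,-2,-45,0,0,-0.043],
    [14,-1,-42,0,0,-0.043],
    [14,0,-35,0,0,-0.04],
    [0,0,0,0,0,0]
  ]
}}

```text
t: 19.4
eef_pos: [555.6, 93.8, 217.8]
tcp_rot: [-1.589, 1.263, 2.866]
ft_force: [-0.3, -0.4, 0.2]
opening: 0.633
```

Run:
```python
from h import *
show()
plan([(grasp_to_tcp([-15+.296*60,-1.5,82.4+57],.3),.3,3),(grasp_to_tcp([-15,-1.5,82.4],.3),.3,4)])
```

```text
t 19.4 grasp(stand) [ 17.8  -5.4 212.1] tilt 0.308 yerr 0.006 z [-0.004 -1.    -0.005] f [-0.23 -0.47  0.24] open 60.2 q [0.01 0.53 1.58 0.09 1.33 1.81]
[24.6, 2.6, -1.2, -0.001, -0.002, 0.003]
[24.6, 2.5, -1.2, -0.001, -0.002, 0.003]
[24.6, 2.4, -1.3, -0.001, -0.002, 0.003]
[14.9, -0.0, -0.0, 0.0, -0.0, -0.0]
[14.9, -0.0, 0.0, 0.0, 0.0, 0.0]
[14.9, -0.0, -0.0, -0.0, -0.0, 0.0]
[14.9, -0.0, -0.0, -0.0, -0.0, -0.0]
```

{"name": "step_arm", "arguments": {
  "rows": [
    [18,2,-2,0,0,0],
    [25,2,-2,0,0,0],
    [25,2,0,0,0,0],
    [20,0,0,0,0,0],
    [20,0,0,0,0,0],
    [15,0,0,0,0,0],
    [0,0,0,0,0,0]
  ]
}}

```text
t: 20.27
eef_pos: [524.5, 105.1, 97.7]
tcp_rot: [-1.587, 1.268, 2.868]
ft_force: [-0.2, -0.1, 1.1]
opening: 0.633
```

Run:
```python
from h import *
show();th(PV,6)
plan([(grasp_to_tcp([-15,-1.5,82.4],.3),.3,1)])
im=env.read_camera("side");a=im[150:250,230:360,::-1];cv2.imwrite(f"pics/side12.png",cv2.resize(a,None,fx=6,fy=6,interpolation=2))
```

```text
t 20.27 grasp(stand) [-15.1  -2.3  92. ] tilt 0.303 yerr 0.006 z [-0.004 -1.    -0.005] f [-0.21 -0.12  1.13] open 60.2 q [0.03 0.64 1.76 0.1  1.03 1.79]
theta 1.757 r 81.4
[9.1, 2.9, -0.8, -0.003, -0.006, 0.003]
```

View pics/side12.png

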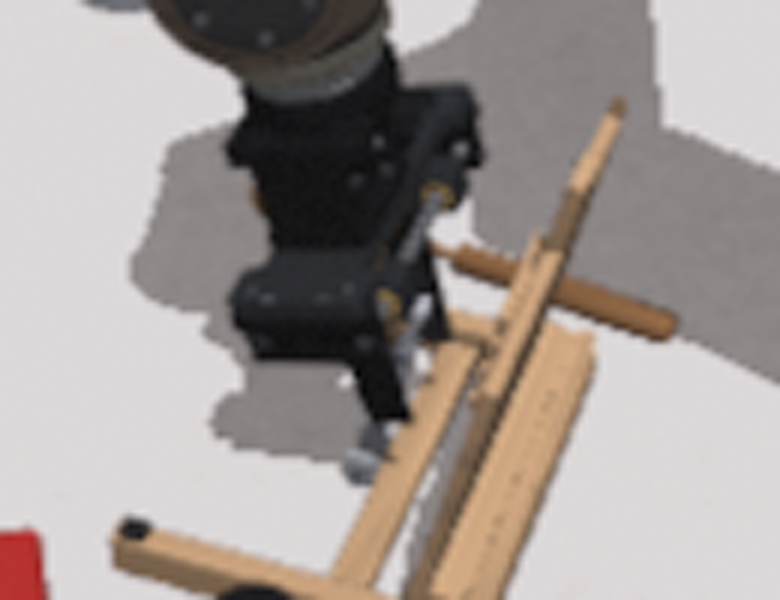

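The stay sits midway between the fingers (rod tip at (425,300)). Lower 8 mm, close, then nudge.

{"name": "step_arm", "arguments": {
  "rows": [
    [8,1.5,0,0,0,0],
    [0,0,0,0,0,0],
    [0,0,0,0,0,0],
    [0,0,0,0,0,0],
    [0,0,0,0,0,0],
    [0,0,0,0,0,0],
    [0,0,0,0,0,0]
  ],
  "grip": 10
}}

```text
t: 21.2
eef_pos: [525.4, 105.7, 91.3]
tcp_rot: [-1.594, 1.272, 2.861]
ft_force: [0.8, 0.5, -1.2]
opening: 0.168
```

Run:
```python
from h import *
show();th(PV,6)
```

```text
t 21.2 grasp(stand) [-14.4  -1.5  85.6] tilt 0.298 yerr 0.008 z [-0.005 -1.    -0.007] f [ 0.63  0.66 -1.24] open 15.9 q [0.03 0.65 1.76 0.11 1.01 1.79]
theta 1.764 r 75.0
```

{"name": "step_arm", "arguments": {
  "rows": [
    [1.5,-2.5,0,0,0,0],
    [1.5,-2.5,0,0,0,0],
    [0,0,0,0,0,0]
  ]
}}

```text
t: 21.58
eef_pos: [521.3, 106.8, 90.5]
tcp_rot: [-1.597, 1.277, 2.858]
ft_force: [2.4, 0.5, -1.0]
opening: 0.164
```

Run:
```python
from h import *
show();th(PV,6)
```

```text
t 21.57 grasp(stand) [-18.6  -1.4  84.8] tilt 0.293 yerr 0.009 z [-0.005 -1.    -0.007] f [ 2.18  1.12 -1.03] open 15.6 q [0.04 0.65 1.77 0.11 1.   1.79]
theta 1.821 r 75.1
```

{"name": "step_arm", "arguments": {
  "rows": [
    [0.5,-2,0,0,0,0],
    [0,0,0,0,0,0]
  ]
}}

```text
t: 21.82
eef_pos: [519.7, 107.2, 90.3]
tcp_rot: [-1.597, 1.279, 2.857]
ft_force: [2.5, 0.5, 2.7]
opening: 0.168
```

{"name": "step_arm", "arguments": {
  "rows": [
    [0,0,0,0,0,0],
    [0,0,0,0,0,0],
    [0,0,0,0,0,0],
    [0,0,0,0,0,0],
    [-12,0,0,0,0,0],
    [-30,0,0,0,0,0],
    [-40,0,0,0,0,0],
    [-40,0,0,0,0,0]
  ],
  "grip": 60
}}

```text
t: 22.82
eef_pos: [552.2, 97.1, 210.0]
tcp_rot: [-1.587, 1.269, 2.868]
ft_force: [-0.3, -0.2, 0.1]
opening: 0.63
```

{"name": "step_arm", "arguments": {
  "rows": [
    [-30,4,5,0,0,0.07],
    [-30,6,30,0,0,0.07],
    [-25,7,50,0,0,0.07],
    [-20,0,55,0,0,0.07],
    [0,0,58,0,0,0],
    [0,0,40,0,0,0]
  ]
}}

```text
t: 23.58
eef_pos: [528.9, -148.5, 319.9]
tcp_rot: [-2.784, 1.567, 1.674]
ft_force: [-0.1, -1.2, 0.1]
opening: 0.633
```

Run:
```python
from h import *
show()
for n in("side","top"):
    im=env.read_camera(n);cv2.imwrite(f"pics/{n}13f.png",im[:,:,::-1])
a=cv2.imread("pics/top13f.png")[215:245,275:315];a=cv2.resize(a,None,fx=18,fy=18,interpolation=cv2.INTER_NEAREST)
b=cv2.imread("pics/side13f.png")[190:235,280:320];b=cv2.resize(b,None,fx=13,fy=13,interpolation=cv2.INTER_NEAREST)
cv2.imwrite("pics/t13n.png",a);cv2.imwrite("pics/s13n.png",b)
```

```text
t 23.57 grasp(stand) [  54.7 -246.7  313.9] tilt 0.001 yerr 0.004 z [-0.    -1.    -0.004] f [ 0.21 -1.16  0.06] open 60.2 q [-0.4   0.31  1.63  0.    1.2   1.43]
```

View pics/t13n.png

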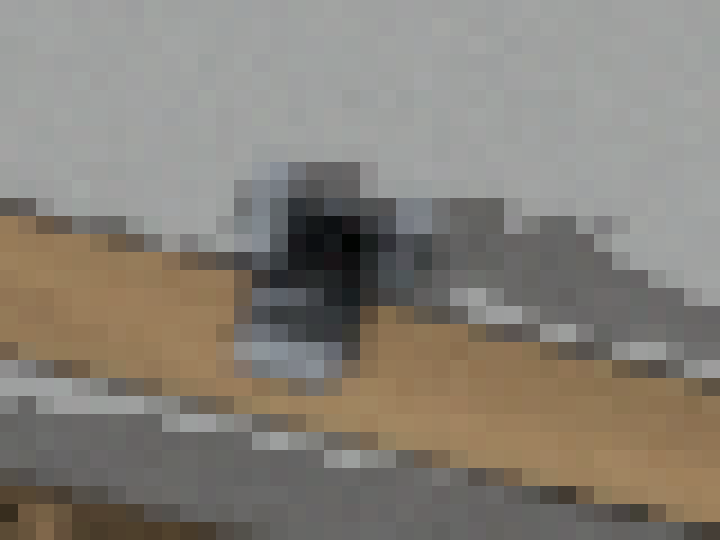

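View pics/s13n.png

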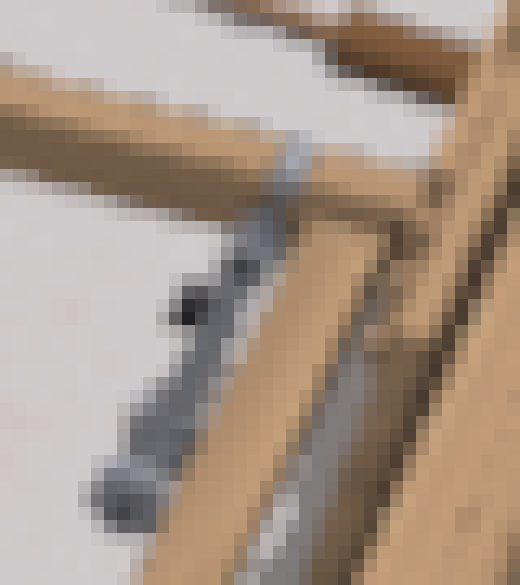

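Run:
```python
from h import *
o1,d1=ray("top",290.9,234.7);o2,d2=ray("side",302.2,201.8)
k=np.linalg.lstsq(np.stack([d1,-d2],1),o2-o1,rcond=None)[0];a,b=o1+k[0]*d1,o2+k[1]*d2
e=s((a+b)/2);v=e-PV;print(e.round(1),np.linalg.norm(a-b).round(1),np.hypot(v[0],v[2]).round(1),np.arctan2(v[2],v[0]).round(3))
plan([(grasp_to_tcp([-95,-1,300],0),0,6)])
# board: tongue tip from side
im=cv2.imread("pics/side13f.png");cv2.imwrite("pics/s13b.png",cv2.resize(im[150:250,280:350],None,fx=6,fy=6,interpolation=2))
im=cv2.imread("pics/top13f.png");cv2.imwrite("pics/t13b.png",cv2.resize(im[190:280,240:350],None,fx=6,fy=6,interpolation=2))
```

```text
[-31.5  -1.2 123.4] 1.0 115.7 1.847
[2.5, -25.1, -41.1, -0.0, -0.001, 0.0]
[2.4, -25.1, -41.1, -0.0, -0.001, 0.0]
[2.4, -25.1, -41.1, -0.0, -0.001, 0.0]
[2.4, -25.1, -41.1, -0.0, -0.001, 0.0]
[2.3, -25.0, -41.1, -0.0, -0.001, 0.0]
[2.3, -25.0, -41.1, -0.0, -0.001, 0.0]
```

View pics/t13b.png

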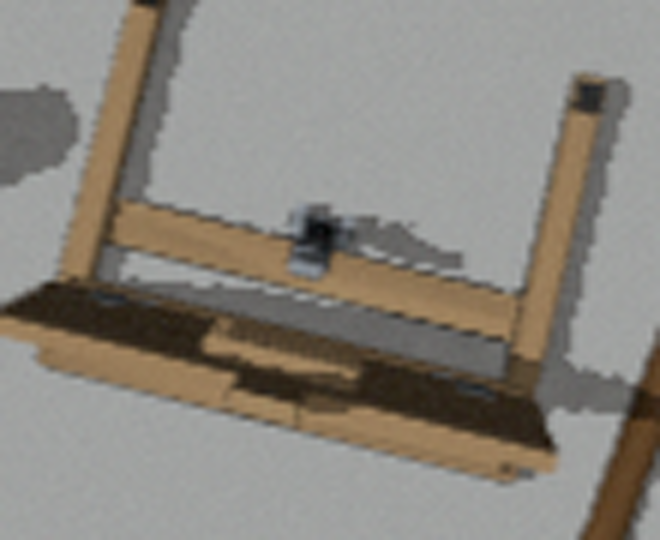

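The stay is now at ≈1.85 with L ≈ 115, predicted to meet the board about 92 mm from the hinge, which is in the middle notch. Going back to the tongue.

{"name": "step_arm", "arguments": {
  "rows": [
    [2,-24,-38,0,0,0],
    [2,-24,-40,0,0,0],
    [2,-24,-40,0,0,0],
    [2,-24,-40,0,0,0],
    [2,-24,-40,0,0,0],
    [0,-20,-34,0,0,0],
    [0,0,0,0,0,0]
  ]
}}

```text
t: 24.55
eef_pos: [449.6, 120.3, 314.5]
tcp_rot: [2.905, 1.566, 1.075]
ft_force: [0.3, -0.6, 0.4]
opening: 0.631
```

Run:
```python
from h import *
show()
plan([(grasp_to_tcp([-97,-.5,280],0),0,2),(grasp_to_tcp([-97,-.5,222],0),0,4)])
```

```text
t 24.55 grasp(stand) [-89.7  -6.4 308.5] tilt -0.001 yerr 0.005 z [-0.005 -1.    -0.005] f [ 0.47 -0.46  0.36] open 60.0 q [0.12 0.18 1.83 0.   1.13 1.94]
[14.3, -3.7, -2.9, -0.002, -0.003, -0.001]
[14.3, -3.7, -2.9, -0.002, -0.003, -0.001]
[14.5, 0.0, 0.0, 0.0, 0.0, 0.0]
[14.5, 0.0, 0.0, 0.0, 0.0, 0.0]
[14.5, 0.0, 0.0, 0.0, 0.0, 0.0]
[14.5, 0.0, 0.0, -0.0, -0.0, 0.0]
```

{"name": "step_arm", "arguments": {
  "rows": [
    [8,-4,-3,0,0,0],
    [14,-4,-3,0,0,0],
    [18,0,0,0,0,0],
    [20,0,0,0,0,0],
    [16,0,0,0,0,0],
    [9,0,0,0,0,0],
    [0,0,0,0,0,0]
  ]
}}

```text
t: 25.42
eef_pos: [442.6, 126.3, 223.2]
tcp_rot: [-2.703, 1.567, 1.745]
ft_force: [-0.4, 0.3, -0.0]
opening: 0.63
```

Run:
```python
from h import *
show()
plan([(grasp_to_tcp([-97,-.5,222],0),0,1)])
im=env.read_camera("side");a=im[130:230,250:380,::-1];cv2.imwrite(f"pics/side14.png",cv2.resize(a,None,fx=6,fy=6,interpolation=2))
```

```text
t 25.43 grasp(stand) [-98.   -2.3 217.2] tilt 0.002 yerr 0.004 z [-0.01  -1.    -0.004] f [-0.44  0.23 -0.03] open 59.9 q [0.13 0.28 1.97 0.01 0.9  1.96]
[-4.8, 0.9, -1.9, -0.01, -0.004, 0.002]
```

View pics/side14.png

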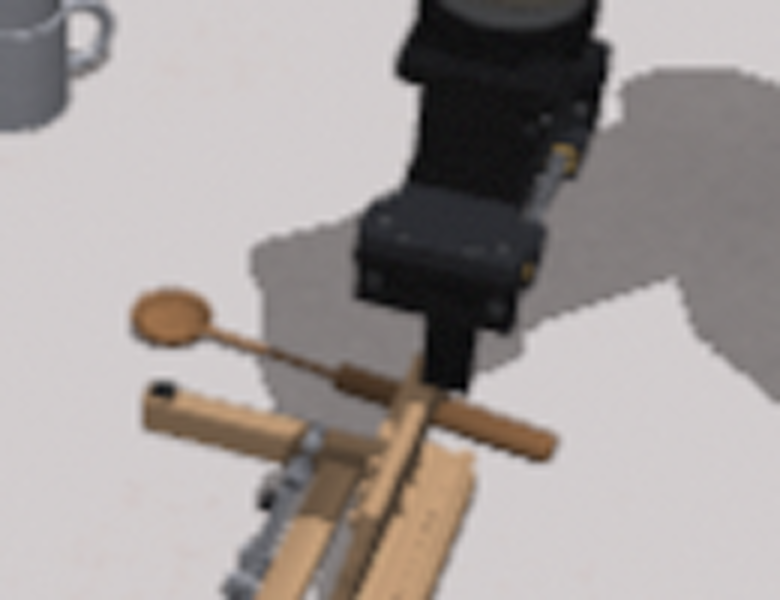

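{"name": "step_arm", "arguments": {
  "rows": [
    [-5,1,-2,0,0,0],
    [0,0,0,0,0,0],
    [0,0,0,0,0,0],
    [0,0,0,0,0,0],
    [0,0,0,0,0,0],
    [0,0,0,0,0,0]
  ],
  "grip": 20
}}

```text
t: 26.22
eef_pos: [444.8, 127.9, 230.4]
tcp_rot: [2.772, 1.566, 0.937]
ft_force: [0.8, 0.2, 0.0]
opening: 0.292
```

Run:
```python
from h import *
show();th()
arc([1.73,1.69,1.64,1.59,1.54,1.49],r=191)
```

```text
t 26.23 grasp(stand) [-9.620e+01 -2.000e-01  2.244e+02] tilt -0.002 yerr 0.004 z [-0.01  -1.    -0.004] f [0.69 0.37 0.04] open 27.8 q [0.14 0.27 1.95 0.   0.91 1.97]
theta 1.758 r 193.8
[1.8, 5.9, -0.1, -0.01, -0.004, -0.002]
[-1.1, 7.6, -0.0, 0.0, -0.0, 0.0]
[-0.9, 9.5, 0.0, 0.0, 0.0, 0.0]
[-0.4, 9.5, -0.0, -0.0, -0.0, 0.0]
[0.1, 9.5, -0.0, 0.0, 0.0, 0.0]
[0.5, 9.5, 0.0, 0.0, 0.0, 0.0]
```

Run:
```python
from h import *
arc([1.73,1.69,1.64,1.59,1.54,1.49,1.45,1.42],r=193.5)
```

```text
[-0.7, 5.5, -0.1, -0.01, -0.004, -0.002]
[-1.1, 7.7, 0.0, 0.0, -0.0, 0.0]
[-0.9, 9.6, 0.0, 0.0, 0.0, 0.0]
[-0.4, 9.7, -0.0, -0.0, -0.0, 0.0]
[0.1, 9.7, 0.0, 0.0, 0.0, 0.0]
[0.5, 9.7, -0.0, 0.0, 0.0, 0.0]
[0.8, 7.7, 0.0, 0.0, 0.0, 0.0]
[0.8, 5.8, -0.0, 0.0, 0.0, 0.0]
```

{"name": "step_arm", "arguments": {
  "rows": [
    [-0.5,5,0,0,0,0],
    [-1,7,0,0,0,0],
    [-1,9,0,0,0,0],
    [-0.5,9,0,0,0,0],
    [0,9,0,0,0,0],
    [0.5,8,0,0,0,0],
    [1,6,0,0,0,0],
    [0,0,0,0,0,0]
  ]
}}

```text
t: 27.22
eef_pos: [499.9, 112.9, 232.1]
tcp_rot: [2.99, 1.567, 1.155]
ft_force: [-0.5, 0.4, 0.8]
opening: 0.294
```

Run:
```python
from h import *
show();th()
im=env.read_camera("side");a=im[150:250,250:370,::-1];cv2.imwrite(f"pics/side15.png",cv2.resize(a,None,fx=6,fy=6,interpolation=2))
arc([1.42,1.40,1.38],r=193.5)
```

```text
t 27.23 grasp(stand) [-39.1  -0.9 226.1] tilt -0.001 yerr 0.004 z [-0.01  -1.    -0.004] f [-0.53  0.23  0.77] open 27.9 q [0.09 0.34 1.84 0.   0.96 1.92]
theta 1.462 r 193.2
[0.8, 8.4, -0.1, -0.01, -0.004, -0.001]
[0.6, 3.8, -0.0, -0.0, -0.0, -0.0]
[0.7, 3.8, 0.0, 0.0, -0.0, 0.0]
```

View pics/side15.png

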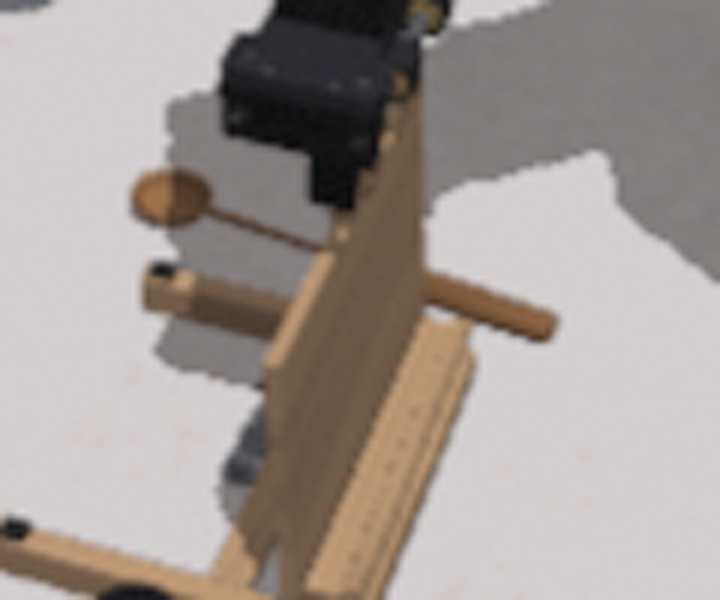

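Board held at θ ≈ 1.46 and the stay still stands. Now slowly down, watching the force.

{"name": "step_arm", "arguments": {
  "rows": [
    [0.5,4,0,0,0,0],
    [0.5,4,0,0,0,0],
    [0.5,4,0,0,0,0],
    [1,4,0,0,0,0],
    [0,0,0,0,0,0]
  ]
}}

```text
t: 27.9
eef_pos: [516.1, 108.5, 229.5]
tcp_rot: [2.943, 1.567, 1.108]
ft_force: [-0.6, -1.0, 2.2]
opening: 0.293
```

Run:
```python
from h import *
show();th();print(env.state()["moment"].round(2))
arc([1.36,1.34,1.32,1.3],r=193.2)
```

```text
t 27.9 grasp(stand) [-22.3  -1.1 223.5] tilt -0.001 yerr 0.004 z [-0.01  -1.    -0.004] f [-0.31 -1.15  2.25] open 27.9 q [0.08 0.36 1.81 0.   0.97 1.91]
theta 1.375 r 193.2
[-0.14  0.49  0.01]
[0.6, 2.8, -0.0, -0.01, -0.004, -0.001]
[0.8, 3.8, 0.0, 0.0, 0.0, 0.0]
[0.9, 3.8, -0.0, 0.0, 0.0, 0.0]
[1.0, 3.7, -0.0, 0.0, 0.0, 0.0]
```

{"name": "step_arm", "arguments": {
  "rows": [
    [0.5,3,0,0,0,0],
    [0.5,2,0,0,0,0],
    [0.5,2,0,0,0,0],
    [0,0,0,0,0,0]
  ]
}}

```text
t: 28.4
eef_pos: [523.3, 106.6, 228.0]
tcp_rot: [2.917, 1.567, 1.083]
ft_force: [-1.6, 0.1, 3.2]
opening: 0.292
```

Run:
```python
from h import *
show();th();print(env.state()["moment"].round(2))
im=env.read_camera("side");a=im[170:250,250:350,::-1];cv2.imwrite(f"pics/side16.png",cv2.resize(a,None,fx=7,fy=7,interpolation=2))
```

```text
t 28.4 grasp(stand) [-14.9  -1.2 222. ] tilt -0.001 yerr 0.004 z [-0.01  -1.    -0.004] f [-1.6  -0.3   3.24] open 27.8 q [0.08 0.37 1.8  0.   0.97 1.91]
theta 1.335 r 193.3
[-0.12  0.5   0.1 ]
```

View pics/side16.png

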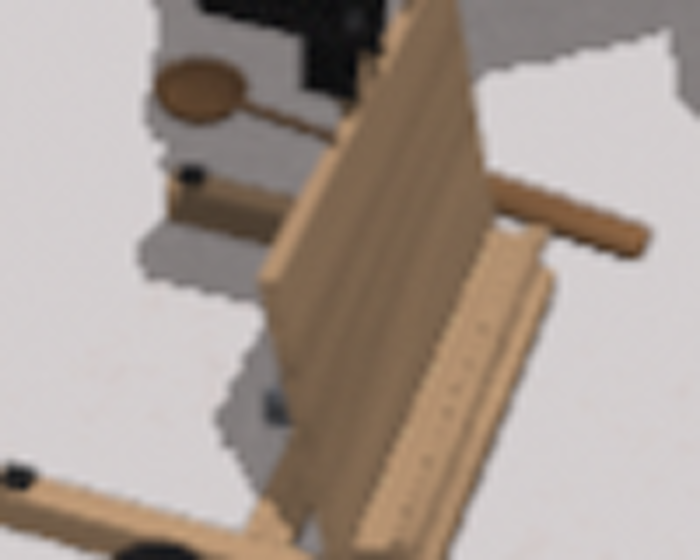

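Tangential resistance of about 2 N has begun, probably from the stay touching the floor of the notch. Continuing in smaller steps and easing the radial load.

{"name": "step_arm", "arguments": {
  "rows": [
    [0,1.5,0,0,0,0],
    [0,1.5,0,0,0,0],
    [0,0,0,0,0,0]
  ]
}}

```text
t: 28.82
eef_pos: [525.6, 106.0, 227.4]
tcp_rot: [-2.861, 1.567, 1.588]
ft_force: [-0.8, -0.1, 1.3]
opening: 0.29
```

```bash
cat >> h.py <<'E'
def tang(c=H):
    st,p,R=cur();g=s(p+6*R[:,0])-c;g[1]=0;u=g/np.linalg.norm(g);t=np.array([-u[2],0,u[0]]);f=B.T@st["ft_force"];print("radial",round(float(f@u),2),"tang",round(float(f@t),2),"mom",(B.T@st["moment"]).round(2))
E
python3 - <<'E'
from h import *
show();th();tang()
E
```

```text
t 28.82 grasp(stand) [-12.5  -1.2 221.4] tilt 0.001 yerr 0.004 z [-0.01  -1.    -0.004] f [-0.77 -0.31  1.33] open 27.6 q [0.07 0.38 1.79 0.   0.97 1.91]
theta 1.322 r 193.3
radial 1.1 tang 1.07 mom [-0.17  0.51  0.01]
```

{"name": "step_arm", "arguments": {
  "rows": [
    [0.5,2,0,0,0,0],
    [0.5,2,0,0,0,0],
    [0,0,0,0,0,0]
  ]
}}

```text
t: 29.2
eef_pos: [529.8, 104.8, 226.3]
tcp_rot: [-2.887, 1.567, 1.562]
ft_force: [-1.7, -0.2, 0.5]
opening: 0.294
```

Run:
```python
from h import *
show();th();tang()
im=env.read_camera("side");a=im[170:250,250:350,::-1];cv2.imwrite(f"pics/side17.png",cv2.resize(a,None,fx=7,fy=7,interpolation=2))
im=env.read_camera("top");a=im[190:280,240:350,::-1];cv2.imwrite(f"pics/top17.png",cv2.resize(a,None,fx=6,fy=6,interpolation=2))
```

```text
t 29.2 grasp(stand) [ -8.1  -1.3 220.3] tilt 0.001 yerr 0.004 z [-0.01  -1.    -0.004] f [-1.58 -0.6   0.48] open 27.9 q [0.07 0.39 1.78 0.   0.97 1.9 ]
theta 1.299 r 193.4
radial 0.04 tang 1.65 mom [-0.16  0.56 -0.02]
```

View pics/side17.png

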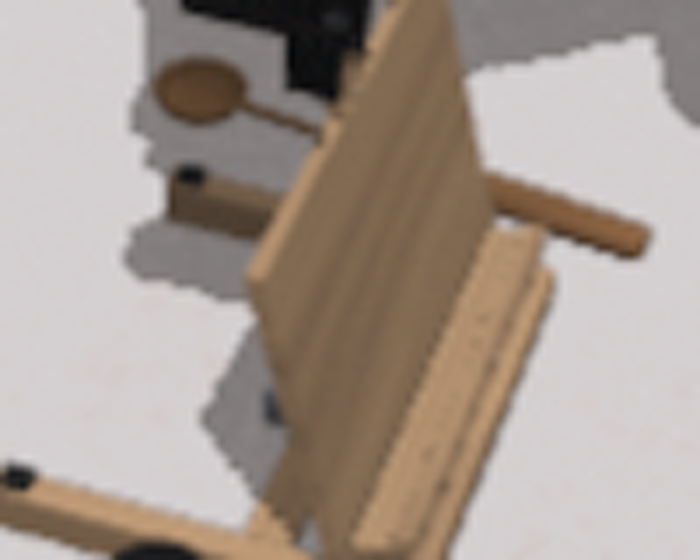

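View pics/top17.png

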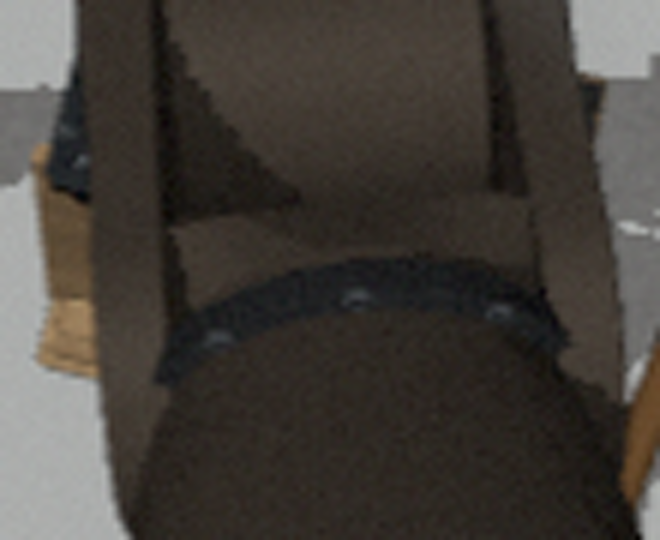

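{"name": "step_arm", "arguments": {
  "rows": [
    [0.5,1.5,0,0,0,0],
    [0.5,1.5,0,0,0,0],
    [0,0,0,0,0,0]
  ]
}}

```text
t: 29.68
eef_pos: [532.9, 104.0, 225.5]
tcp_rot: [-3.008, 1.567, 1.441]
ft_force: [-1.7, 0.1, 1.4]
opening: 0.293
```

Run:
```python
from h import *
show();th();tang()
im=env.read_camera("side");a=im[170:250,250:350,::-1];cv2.imwrite(f"pics/side18.png",cv2.resize(a,None,fx=7,fy=7,interpolation=2))
def dark(n,p=None):
    pass
```

```text
t 29.68 grasp(stand) [ -4.9  -1.3 219.5] tilt 0.0 yerr 0.004 z [-0.01  -1.    -0.004] f [-1.65 -0.32  1.44] open 27.9 q [0.07 0.39 1.78 0.   0.97 1.9 ]
theta 1.282 r 193.5
radial 0.92 tang 1.99 mom [-0.18  0.55 -0.02]
```

View pics/side18.png

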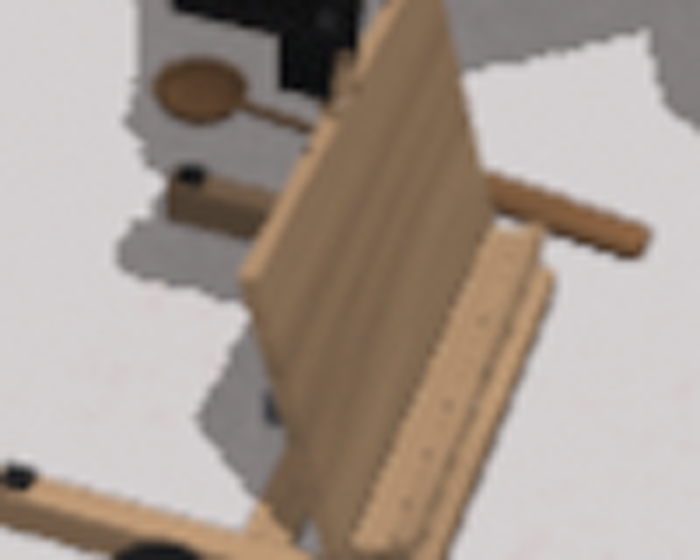

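{"name": "step_arm", "arguments": {
  "rows": [
    [0.5,1.5,0,0,0,0],
    [0.3,1,0,0,0,0],
    [0,0,0,0,0,0]
  ]
}}

```text
t: 30.1
eef_pos: [535.5, 103.3, 224.7]
tcp_rot: [-3.056, 1.567, 1.392]
ft_force: [-2.0, 0.0, 1.1]
opening: 0.29
```

Run:
```python
from h import *
show();th();tang()
```

```text
t 30.1 grasp(stand) [ -2.3  -1.3 218.7] tilt 0.0 yerr 0.004 z [-0.01  -1.    -0.004] f [-1.91 -0.45  1.11] open 27.6 q [0.07 0.39 1.77 0.   0.97 1.9 ]
theta 1.268 r 193.5
radial 0.49 tang 2.16 mom [-0.18  0.54 -0.  ]
```

{"name": "step_arm", "arguments": {
  "rows": [
    [0.5,1.5,0,0,0,0],
    [0.3,1,0,0,0,0],
    [0,0,0,0,0,0]
  ]
}}

```text
t: 30.48
eef_pos: [538.1, 102.5, 223.9]
tcp_rot: [-3.093, 1.567, 1.355]
ft_force: [-0.7, -0.3, 2.5]
opening: 0.293
```

Run:
```python
from h import *
show();th();tang()
im=env.read_camera("side");a=im[170:250,250:350,::-1];cv2.imwrite(f"pics/side19.png",cv2.resize(a,None,fx=7,fy=7,interpolation=2))
```

```text
t 30.48 grasp(stand) [  0.5  -1.4 217.9] tilt 0.0 yerr 0.004 z [-0.01  -1.    -0.004] f [-0.62 -0.52  2.54] open 27.8 q [0.07 0.4  1.77 0.   0.97 1.9 ]
theta 1.253 r 193.6
radial 2.22 tang 1.38 mom [-0.2   0.49  0.05]
```

View pics/side19.png

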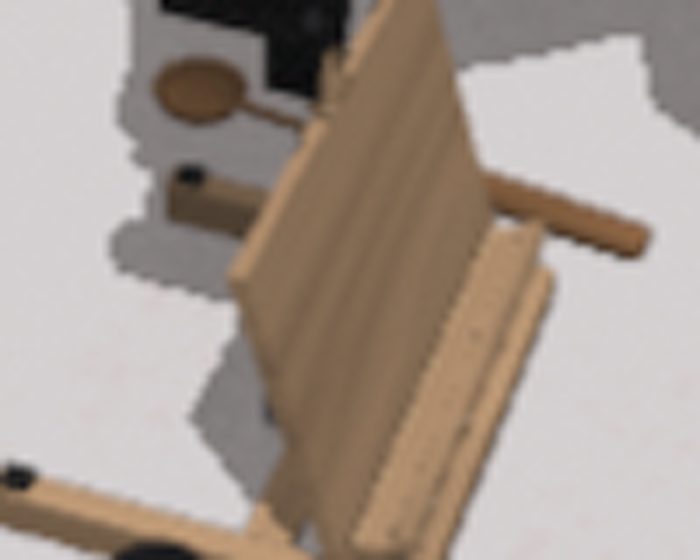

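{"name": "step_arm", "arguments": {
  "rows": [
    [0.3,1.5,0,0,0,0],
    [0.3,1,0,0,0,0],
    [0,0,0,0,0,0]
  ]
}}

```text
t: 30.9
eef_pos: [540.5, 101.9, 223.1]
tcp_rot: [-2.956, 1.567, 1.493]
ft_force: [-1.2, -0.3, 0.8]
opening: 0.293
```

Run:
```python
from h import *
show();th();tang()
```

```text
t 30.9 grasp(stand) [  3.   -1.4 217.1] tilt 0.001 yerr 0.004 z [-0.01  -1.    -0.004] f [-1.08 -0.55  0.8 ] open 27.9 q [0.06 0.4  1.76 0.   0.97 1.9 ]
theta 1.24 r 193.6
radial 0.4 tang 1.28 mom [-0.19  0.52  0.05]
```

{"name": "step_arm", "arguments": {
  "rows": [
    [0.5,1.5,0,0,0,0],
    [0.3,1,0,0,0,0],
    [0,0,0,0,0,0]
  ]
}}

```text
t: 31.28
eef_pos: [543.1, 101.2, 222.2]
tcp_rot: [-2.967, 1.567, 1.482]
ft_force: [-1.1, -1.0, 1.0]
opening: 0.297
```

Run:
```python
from h import *
show();th();tang()
im=env.read_camera("side");a=im[170:250,250:350,::-1];cv2.imwrite(f"pics/side20.png",cv2.resize(a,None,fx=7,fy=7,interpolation=2))
```

```text
t 31.27 grasp(stand) [  5.7  -1.4 216.2] tilt 0.001 yerr 0.004 z [-0.01  -1.    -0.004] f [-0.79 -1.26  0.99] open 28.2 q [0.06 0.41 1.76 0.   0.97 1.9 ]
theta 1.225 r 193.7
radial 0.67 tang 1.08 mom [-0.2   0.58  0.12]
```

View pics/side20.png

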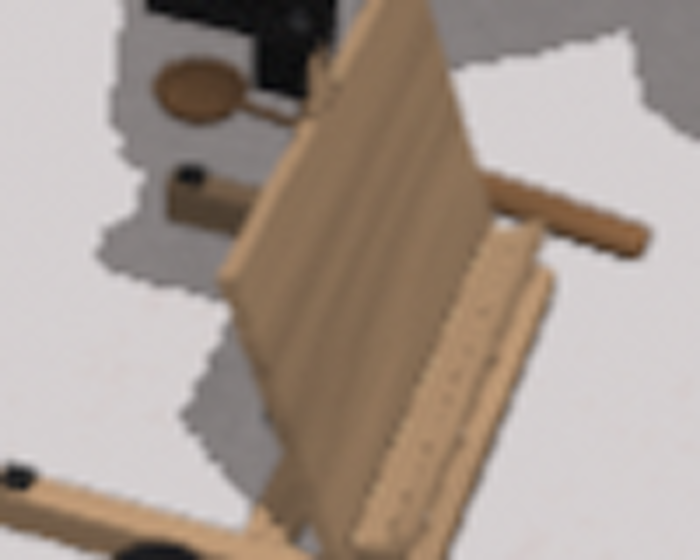

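Run:
```python
import numpy as np
from scipy.optimize import brentq
def rest(L,u,off):
    f=lambda t:np.hypot(-60+u*np.cos(t)+off*np.sin(t),22+u*np.sin(t)-off*np.cos(t))-L
    t=brentq(f,.6,1.7);return t,np.arctan2(22+u*np.sin(t)-off*np.cos(t),-60+u*np.cos(t)+off*np.sin(t))
for off in (4,8,9):
  for u in (98,118): print(off,u,[tuple(np.round(rest(L,u,off),3)) for L in(106,110,112,114,116,118)])
```

```text
4 98 [(np.float64(1.062), np.float64(1.654)), (np.float64(1.132), np.float64(1.705)), (np.float64(1.167), np.float64(1.731)), (np.float64(1.204), np.float64(1.757)), (np.float64(1.24), np.float64(1.783)), (np.float64(1.278), np.float64(1.809))]
4 118 [(np.float64(0.787), np.float64(1.321)), (np.float64(0.85), np.float64(1.38)), (np.float64(0.882), np.float64(1.408)), (np.float64(0.914), np.float64(1.437)), (np.float64(0.946), np.float64(1.465)), (np.float64(0.978), np.float64(1.492))]
8 98 [(np.float64(1.099), np.float64(1.65)), (np.float64(1.169), np.float64(1.701)), (np.float64(1.205), np.float64(1.727)), (np.float64(1.241), np.float64(1.753)), (np.float64(1.277), np.float64(1.779)), (np.float64(1.314), np.float64(1.805))]
8 118 [(np.float64(0.818), np.float64(1.318)), (np.float64(0.881), np.float64(1.376)), (np.float64(0.913), np.float64(1.405)), (np.float64(0.945), np.float64(1.433)), (np.float64(0.977), np.float64(1.461)), (np.float64(1.009), np.float64(1.489))]
9 98 [(np.float64(1.108), np.float64(1.648)), (np.float64(1.178), np.float64(1.7)), (np.float64(1.213), np.float64(1.726)), (np.float64(1.249), np.float64(1.752)), (np.float64(1.286), np.float64(1.778)), (np.float64(1.323), np.float64(1.804))]
9 118 [(np.float64(0.825), np.float64(1.317)), (np.float64(0.888), np.float64(1.375)), (np.float64(0.92), np.float64(1.404)), (np.float64(0.952), np.float64(1.432)), (np.float64(0.984), np.float64(1.46)), (np.float64(1.017), np.float64(1.488))]
```

{"name": "step_arm", "arguments": {
  "rows": [
    [0.4,1,0,0,0,0],
    [0,0,0,0,0,0]
  ]
}}

```text
t: 31.58
eef_pos: [544.1, 100.9, 221.9]
tcp_rot: [-3.0, 1.567, 1.448]
ft_force: [-1.0, -0.1, 0.7]
opening: 0.291
```

Run:
```python
from h import *
show();th();tang()
```

```text
t 31.57 grasp(stand) [  6.7  -1.4 215.9] tilt 0.0 yerr 0.004 z [-0.01  -1.    -0.004] f [-0.97 -0.39  0.71] open 27.7 q [0.06 0.41 1.76 0.   0.97 1.89]
theta 1.219 r 193.7
radial 0.34 tang 1.16 mom [-0.23  0.5   0.04]
```

{"name": "step_arm", "arguments": {
  "rows": [
    [0.5,1.2,0,0,0,0],
    [0,0,0,0,0,0]
  ]
}}

```text
t: 31.82
eef_pos: [545.1, 100.6, 221.6]
tcp_rot: [-2.859, 1.567, 1.589]
ft_force: [-3.1, -0.1, 3.3]
opening: 0.293
```

Run:
```python
from h import *
show();th();tang()
```

```text
t 31.82 grasp(stand) [  7.7  -1.5 215.6] tilt 0.001 yerr 0.004 z [-0.01  -1.    -0.003] f [-3.01 -0.9   3.32] open 27.8 q [0.06 0.41 1.76 0.   0.97 1.89]
theta 1.214 r 193.8
radial 2.06 tang 3.98 mom [-0.16  0.82  0.06]
```

Firm support now: tangential force rose to 4 N at θ ≈ 1.21. That matches a stay sliding from first contact at about 1.33 to the outer slat of the middle gap (model: 1.205 for L = 112; the farthest notch would be about 0.91). I'll ease the push slightly and check.

{"name": "step_arm", "arguments": {
  "rows": [
    [-0.2,-0.5,0,0,0,0],
    [0,0,0,0,0,0]
  ]
}}

```text
t: 32.08
eef_pos: [544.7, 100.8, 221.7]
tcp_rot: [-2.98, 1.567, 1.469]
ft_force: [-1.4, -0.3, 1.9]
opening: 0.291
```

Run:
```python
from h import *
show();th();tang()
```

```text
t 32.08 grasp(stand) [  7.3  -1.4 215.7] tilt 0.001 yerr 0.004 z [-0.01  -1.    -0.004] f [-1.26 -0.68  1.9 ] open 27.7 q [0.06 0.41 1.76 0.   0.97 1.89]
theta 1.216 r 193.8
radial 1.34 tang 1.84 mom [-0.2   0.49  0.09]
```

{"name": "step_arm", "arguments": {
  "rows": [
    [0,0,0,0,0,0],
    [0,0,0,0,0,0],
    [0,0,0,0,0,0],
    [0,0,0,0,0,0]
  ],
  "grip": 60
}}

```text
t: 32.58
eef_pos: [545.5, 100.8, 221.6]
tcp_rot: [2.823, 1.566, 0.988]
ft_force: [-0.5, 0.1, -0.6]
opening: 0.617
```

{"name": "step_arm", "arguments": {
  "rows": [
    [-10,0,0,0,0,0],
    [-25,0,0,0,0,0],
    [-30,0,0,0,0,0],
    [-20,0,20,0,0,0],
    [0,0,50,0,0,0],
    [0,0,58,0,0,0],
    [0,0,58,0,0,0],
    [0,0,50,0,0,0]
  ]
}}

```text
t: 33.58
eef_pos: [483.4, -131.0, 313.7]
tcp_rot: [2.114, 1.562, 0.286]
ft_force: [-0.0, -0.5, -1.0]
opening: 0.633
```

Run:
```python
from h import *
show()
for n in("side","top"):
    im=env.read_camera(n);cv2.imwrite(f"pics/{n}21f.png",im[:,:,::-1])
a=cv2.imread("pics/side21f.png")[160:250,250:350];cv2.imwrite("pics/side21.png",cv2.resize(a,None,fx=6,fy=6,interpolation=2))
a=cv2.imread("pics/top21f.png")[180:280,240:350];cv2.imwrite("pics/top21.png",cv2.resize(a,None,fx=6,fy=6,interpolation=2))
```

```text
t 33.58 grasp(stand) [   6.2 -241.1  307.8] tilt -0.008 yerr 0.005 z [-0.004 -1.    -0.005] f [ 0.11 -0.45 -0.99] open 60.2 q [-0.4   0.24  1.75  0.01  1.14  1.43]
```

View pics/side21.png

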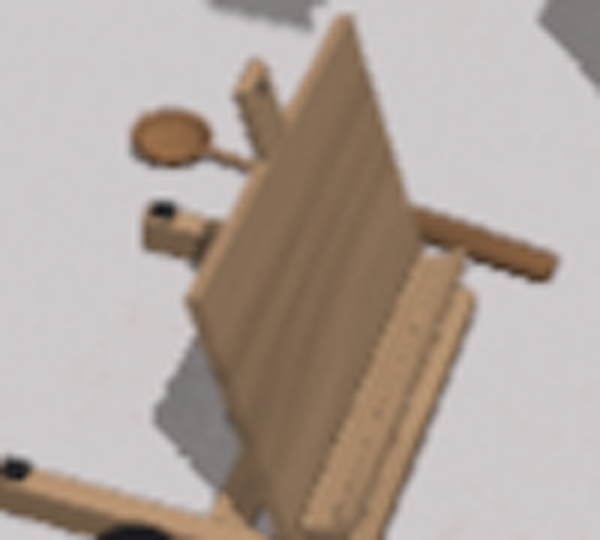

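View pics/top21.png

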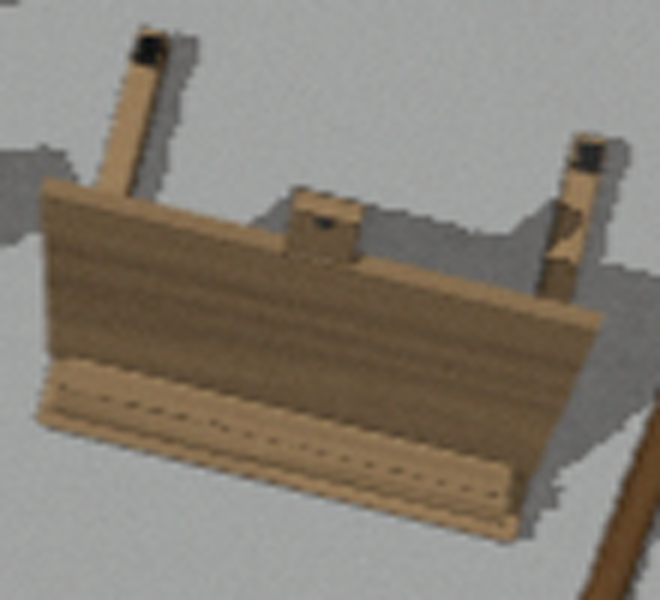

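View pics/side21f.png

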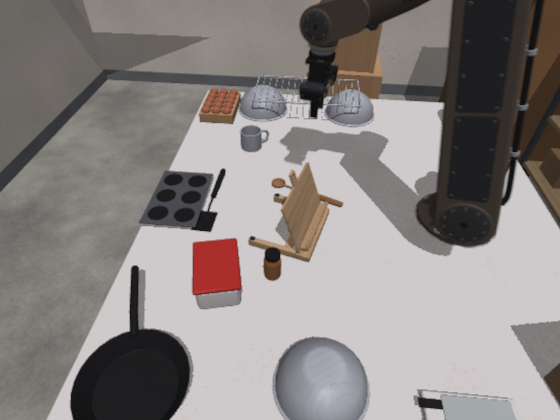

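View pics/top21f.png

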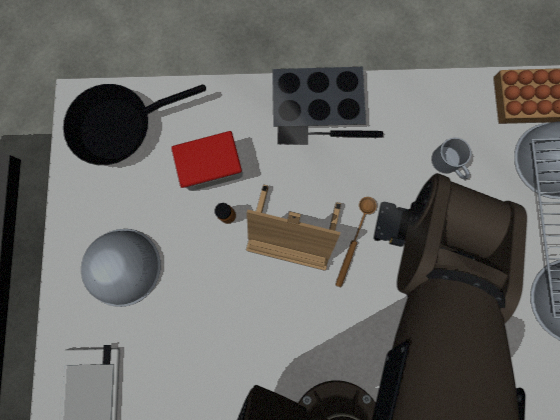

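The board stands by itself, propped. To confirm the notch I'll measure its resting angle from the plate's top corners: top-zoom (43,205) and (598,322), side-zoom (193,300) and (345,17).

Run:
```python
from h import *
def tri(a,b):
    o1,d1=ray("top",a[0]/6-.4+240,a[1]/6-.4+180);o2,d2=ray("side",b[0]/6-.4+250,b[1]/6-.4+160)
    k=np.linalg.lstsq(np.stack([d1,-d2],1),o2-o1,rcond=None)[0];p,q=o1+k[0]*d1,o2+k[1]*d2
    return s((p+q)/2),np.linalg.norm(p-q)
for a,b in (((44,195),(193,300)),((600,320),(347,15))):
    e,g=tri(a,b);v=e-H;print(e.round(1),g.round(1),"ang",np.arctan2(v[2],v[0]).round(3),"r",np.hypot(v[0],v[2]).round(1))
# tongue end in the top view: predicted pixel for candidate angles
for t in (.92,1.1,1.2,1.3):
    print(t,[((proj("top",w([-60+u*np.cos(t),-1,34+u*np.sin(t)]))-[240,180]+.4)*6).round(0) for u in (160,202)],[((proj("side",w([-60+u*np.cos(t),-1,34+u*np.sin(t)]))-[250,160]+.4)*6).round(0) for u in (160,202)])
```

```text
[ -7.2 113.4 183.8] 1.5 ang 1.232 r 158.8
[  -8.1 -115.   184.9] 4.2 ang 1.239 r 159.6
0.92 [array([345., 162.]), array([361.,  87.])] [array([186., 163.]), array([137.,  98.])]
1.1 [array([332., 213.]), array([344., 152.])] [array([234., 150.]), array([198.,  80.])]
1.2 [array([324., 246.]), array([333., 194.])] [array([263., 146.]), array([236.,  74.])]
1.3 [array([315., 281.]), array([322., 240.])] [array([294., 145.]), array([275.,  73.])]
```

The resting angle is 1.20-1.24 by both views, the range only the middle notch gives. Handing in.

Run:
```python
from cell import env
print(env.job_done(), env.state()["t"])
```

```text
the job is handed in; nothing more can be done
the job is handed in; nothing more can be done
```

The recipe stand is propped, and every check says the stay is in the middle notch. The cameras can't see behind the board, so I never saw the end of the stay in the notch itself. I handed the job in at about 33.7 s of the 67 s allowed.

**What I did:**
- Swung the board up by its tongue until it leaned on its forward stop.
- Raised the stay and set it at about 1.85 rad.
- Lowered the board in 1 to 4 mm steps until the stay carried it, eased off the push, then let go and moved the arm clear.

**Last checks:**
- **Board angle:** the corners measured in both views gave 1.23 to 1.24 rad, the tongue end in the top view about 1.20, and the gripper 1.216 just before release. All are within the middle notch's 1.10 to 1.32; by my estimate the farthest notch would leave it near 0.9 to 1.0.
- **Contact:** resistance began near 1.33 rad and turned firm near 1.21. That fits the end sliding out to the slat beyond the middle notch.
- **Force:** the push at the tongue while lowering peaked at about 4 N. The highest wrist force I saw was about 12 N, while swinging the board up.
- **Bystanders:** the spoon, jar, turner, tub, cup and bowl look unmoved in the final pictures.

**What went wrong or disagreed:**
- On the first lift the pads slipped towards the edge of the stay's sleeve, so I let go and gripped it again.
- After I first let go of the stay, the gripper had read 1.85 rad but the cameras gave 1.78. I trusted the cameras and nudged the stay; they then read 1.847.
- The stay's length came out at 113.6 and 115.7 mm from the cameras, but about 112 mm from where the board came to rest.

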